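# Lay a firebrick heat screen in running bond

## Robot

A 6-joint arm with a two-finger parallel gripper is mounted at the origin on the work surface. World frame = base frame: x ahead of the robot, y to its left, z up, the work surface at z = 0. Lengths are in m, angles in rad, forces in N, time in s.
With the tool pointing down it reaches from about 0.325 to 0.925 m from the base axis. Payload 3.1 kg.
Tool frame: the origin (TCP) lies at the very end of the fingers, on their centre line; the grasp point (between the pads) lies robot.grip_depth behind it (robot.grip_depth is the distance from the TCP to the grasp point, in m); z points along the fingers, x is the direction in which the jaws open and shut, and the axes are right-handed (so a half turn about z gives the same grasp; the last joint's range is limited). The gripper opens to 85 mm and grips with 20 to 120 N. Pads are 22 mm wide; open, the fingers measure 114 mm over their backs; the gripper's body (76 mm by 85 mm) begins 54 mm behind the grasp point. The pads swing forward as they close: fully open they stand 13 mm farther back than shut.
Start: joints at [-1.348, 0.217, 1.613, -0, 1.311, -0.112], TCP at [0.205, -0.59, 0.231] pointing down, gripper open.
Joint ranges: [-2.75, 2.75], [-0.78, 2.1], [0.31, 2.55], [-1.13, 4.27], [0.13, 2.63], [-2.58, 2.58]. Speed limits (rad/s): [2.79, 2.79, 3.14, 3.14, 3.14, 3.14].

## Interface

Orientations are given as a 3x3 rotation matrix whose columns are the frame's x, y, z axes.
In Python, from plant import robot gives the robot as it stands.
- The arm moves only by the tool move_arm, never from a script. Its argument "moves" is a list of rows, each an object with "dp": the shift along the tool's x, y, z as a fraction of full scale, a list of three; "dr": the turn, a rotation vector about the tool's x, y, z as a fraction of full scale, a list of three; "jaw": the opening, from 0 (shut) to 1 (fully open). In form: [{"dp": [dx, dy, dz], "dr": [ax, ay, az], "jaw": jaw}, ...]. A call has 1 to 10 rows; each row shifts and turns the commanded pose from where the row before left it, along the tool's axes as they then stand; what a row does not reach is not made up. Full scale, the value 1, is 0.1 m for a shift and 0.5 rad for a turn. A row lasts 1/8 s, in which the tool goes at most 62.5 mm and 10.7 degrees, less where a joint would pass 70% of its speed; a pose out of reach is approached as far as the arm can. A call with a number of a shift or a turn outside -1 to 1 is refused whole. A call with a gripper value outside its range is refused whole. The fingers move at their own pace and stop on an object; "squeeze" is the grip in N (left out, the last holds). Time passes only in rows, so rows that do not move let the fingers close. It gives the time, the measured TCP pose, the force and the opening at its end, in the units of the state.
- robot.observe(): the state, without advancing time (a new reading comes with each control period).
- robot.read_camera(name): name is "side" or "top"; returns the picture (480x640x3 uint8, blue, green, red); there is no depth.
- robot.camera_info(name): a dict with "fx", "fy", "cx", "cy" (pixels), "position" and "attitude" of the camera in the world. Camera axes: x right, y down, z forward; pixel columns grow to the right and rows downward; lengths in m; the calibration is good to about 2 mm. A picture is of the moment at which its call begins. camera_info takes no time and is no camera call.
- robot.sign_off(): hands the job in, once; it reports no verdict.
The state is a dict: "clock": time; "joint_positions": joint angles; "dq": joint speeds; "tau": joint torques, N m; "tool_pos": TCP position; "eef_rot": TCP orientation; "force": force on the tool from outside, world axes, zero at the start; "torque": the same for the moment, N m; "gripper_width": opening from 0.0 (shut) to 1.0 (fully open).
Only numpy, scipy, OpenCV 4.12 (cv2) and the standard library are available. Lean on these libraries where they do the work, as an engineer would, in place of code of your own. Each camera call takes 0.05 s, during which the arm holds its last target.

## Task

Carry on the firebrick heat screen in front of the hotplate in running bond, on top of its two bottom blocks. Second course: the half block at the end with the steel end plate, flush with the end of the bottom course, then one full block beside it, centred over the joint below, with the same narrow open joint between them as in the bottom course; third course: the other full block, flush with that same end, so that it bridges the half and the full block. Set every block down gently without dropping it, straight and level with the faces in line, let go of it, and leave the other cut pieces, the bottle, the jar and the beaker where they stand.

Things in the scene. Friction and masses are not known exactly. Their poses are not given: they have to be found in the camera images.
- tray: Fixed steel tray, 72 x 284 x 4 mm, with the bottom course on it: two blocks 130 x 50 x 40 mm end to end, 6 mm joint. Origin: centre of its underside, below the joint; y along the screen, x across, z up. Block centres at y = +68 and -68 mm (course -133 to +133), top face at z = 44. Steel end plate at the +y end only: y = 137 to 142 mm, top at z = 32 mm.
- rack: Fixed sloping aluminium rack, left or right on the table: board 165 mm up the slope, 190 mm wide (y), tilted 30 degrees, low end at its own -x side, turned away from the robot, with a lip 14 mm high. Origin: on the table below the board's middle, where the slope is 66 mm high (25 mm at the low end, 107 at the high end). The full blocks lie on it side by side, about 100 mm apart.
- full1_c (a point): Full pale firebrick block, 130 long (x) x 50 wide (y) x 40 high (z) mm, about 0.2 kg; the point is its centre, x along its length, z across its 40 mm height. At the start it lies lengthwise on the sloping rack, tilted 30 degrees, z pointing up out of its top face, on the rack's +y side.
- full2_c (a point): Full pale firebrick block, 130 long (x) x 50 wide (y) x 40 high (z) mm, about 0.2 kg; the point is its centre, x along its length, z across its 40 mm height. At the start it lies lengthwise on the sloping rack, tilted 30 degrees, z pointing up out of its top face, on the rack's -y side. The two full blocks are interchangeable.
- half_c (a point): Half block of the same firebrick, 62 long (x) x 50 wide (y) x 40 high (z) mm, about 0.1 kg; the point is its centre. At the start it lies flat, at any yaw, on the white tile board among the other cut pieces.
- board: Fixed flat tile board, 230 (x) x 220 (y) x 8 mm, on the other side of the table from the rack; the three cut pieces lie on it in any order. Origin: centre of its underside.
- long_cut_c (a point): Cut piece that is not wanted: 96 x 50 x 40 mm, same material, flat on the tile board. The point is 20 mm above its underside, at its centre; x along its length.
- thin_cut_c (a point): Cut piece that is not wanted: 62 x 50 mm but only 22 mm high, same material, flat on the tile board. The point is its centre; x along its length.
- bottle_c (a point): Amber bottle standing between robot and screen, 64 mm across, 165 mm tall; the point is on its axis 50 mm above its underside.
- jar_c (a point): White jar standing beyond the end-plate end of the screen, 60 mm across, 100 mm tall; the point is on its axis 50 mm up.
- beaker_c (a point): Glass beaker standing beyond the other end of the screen, 68 mm across, 95 mm tall; the point is on its axis 50 mm up.
Things that resemble listed ones, but are neither listed nor needed, are in the scene too. What is shaped like the part that bears half_c but red or yellow is not meant.

How it is judged:
By the outcome, as a careful person would: the job done as asked, in the order asked, and still so for the second after the job is handed in, with the robot touching nothing.
It also fails if it takes over 70 s, if anything falls off the work surface, if the arm or the gripper's body presses on something with over 40 N, if the wrist force passes 120 N, or if a joint passes its speed limit or range.

## Working session

There is one attempt and no reset: what is moved stays moved. The work goes in short steps, Python scripts to look and compute and a tool call to move; the robot and the scene stay as the last step left them, time stands still between calls to the robot, and variables do not carry over. Pictures are saved under pics/ and viewed, and the job is handed in when it is done.

Besides the shell and the picture viewer there is one more tool, called after "Request:" as name([rows], argument=value, ...), one row to a line, values as JSON. move_arm: Moves the arm, as the interface text tells. Shift numbers are shares of 0.1 m and turn numbers shares of 0.5 rad, none past 1 either way. Its arguments: {"type":"object","properties":{"moves":{"type":"array"},"squeeze":{"type":"number"}},"required":["moves"]}

```bash
ls -la; mkdir -p pics; python3 - <<'E'
from plant import robot
import cv2
print(robot.observe()); print(robot.grip_depth)
for n in("top","side"):
    print(n,robot.camera_info(n)); cv2.imwrite(f"pics/{n}0.png",robot.read_camera(n))
E
```

```text
total 12
drwxr-xr-x  3 agent agent 4096 Dec  7 14:07 .
drwxr-xr-x 23 root  root  4096 Dec  7 14:07 ..
drwxr-xr-x  2 agent agent 4096 Dec  7 14:07 pics
{'clock': 0.0, 'joint_positions': array([-1.34818953e+00,  2.17728663e-01,  1.61492335e+00,  1.32895808e-05,
        1.31131279e+00, -1.12225912e-01]), 'dq': array([-3.81792587e-04,  2.85549225e-04, -4.62427127e-04, -8.91473137e-05,
        9.83784741e-04, -1.49231940e-03]), 'tau': array([-2.06758588e-03, -3.96845698e+01, -3.03857839e+01, -1.55348889e-04,
        9.67169733e-03,  4.24232255e-06]), 'tool_pos': array([ 0.20521077, -0.58948977,  0.22998972]), 'eef_rot': array([[ 3.28607337e-01, -9.44466493e-01, -5.11178547e-04],
       [-9.44463694e-01, -3.28607616e-01,  2.31645348e-03],
       [-2.35578986e-03, -2.78414031e-04, -9.99997186e-01]]), 'force': array([-0.1018747 , -0.02117022, -0.45954752]), 'torque': array([-0.00605042, -0.03042523,  0.05347053]), 'gripper_width': 0.9961905940875497}
0.0187
top {'fx': 507.7506913410813, 'fy': 507.7506913410813, 'cx': 317.1689938967306, 'cy': 240.04082902624637, 'position': array([ 0.37838305, -0.00294034,  1.12781061]), 'attitude': array([[-0.00195472, -0.99344266,  0.11431475],
       [-0.99982906,  0.00404336,  0.01804189],
       [-0.0183858 , -0.11425994, -0.99328074]])}
side {'fx': 451.59243968085144, 'fy': 451.59243968085144, 'cx': 311.60525299722366, 'cy': 243.25523950843353, 'position': array([0.31055379, 0.66317274, 0.79365286]), 'attitude': array([[-0.96232178, -0.19033665,  0.19418741],
       [-0.2718128 ,  0.6927731 , -0.66796949],
       [-0.00738874, -0.69558421, -0.71840657]])}
```

View pics/top0.png

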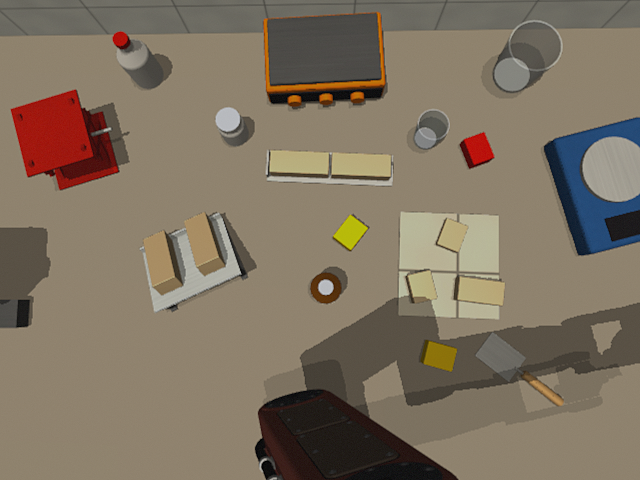

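View pics/side0.png

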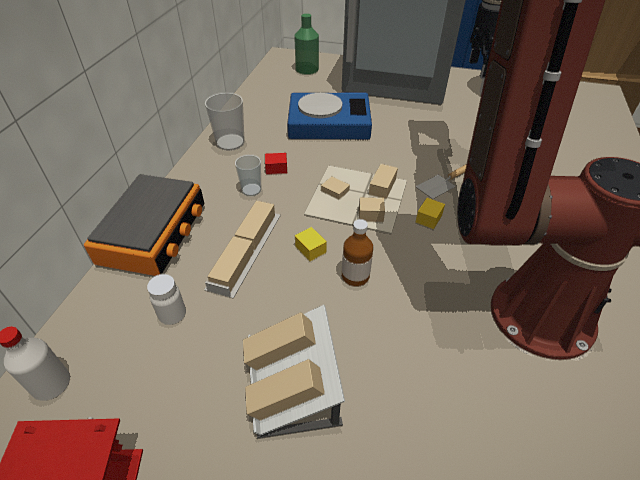

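```bash
cat > h.py <<'E'
import cv2,numpy as np
from plant import robot
from scipy.spatial.transform import Rotation as R
from scipy.optimize import least_squares
I={n:robot.camera_info(n) for n in("top","side")}
def proj(n,P):
    i=I[n];p=(np.atleast_2d(P)-i["position"])@i["attitude"]
    return np.c_[i["fx"]*p[:,0]/p[:,2]+i["cx"],i["fy"]*p[:,1]/p[:,2]+i["cy"]]
def ray(n,uv,z):
    i=I[n];d=i["attitude"]@np.array([(uv[0]-i["cx"])/i["fx"],(uv[1]-i["cy"])/i["fy"],1])
    return i["position"]+d*(z-i["position"][2])/d[2]
def crop(src,out,x,y,w,h,s):
    im=cv2.imread(src)[y:y+h,x:x+w]; im=cv2.resize(im,None,fx=s,fy=s,interpolation=cv2.INTER_CUBIC)
    st=10
    for u in range((x//st+1)*st,x+w,st):
        cv2.line(im,((u-x)*s,0),((u-x)*s,6 if u%50 else 14),(0,0,255),1)
        if u%20==0: cv2.putText(im,str(u),((u-x)*s-10,24),0,.4,(0,0,255),1)
    for v in range((y//st+1)*st,y+h,st):
        cv2.line(im,(0,(v-y)*s),(6,(v-y)*s),(0,0,255),1)
        if v%20==0: cv2.putText(im,str(v),(8,(v-y)*s+4),0,.4,(0,0,255),1)
    cv2.imwrite(out,im)
E
python3 - <<'E'
from h import *
crop("pics/top0.png","pics/t_tray.png",255,135,150,60,5)
crop("pics/top0.png","pics/t_board.png",390,205,125,120,5)
crop("pics/top0.png","pics/t_rack.png",130,205,125,110,5)
crop("pics/side0.png","pics/s_tray.png",200,195,90,105,5)
crop("pics/side0.png","pics/s_board.png",300,155,120,85,6)
crop("pics/side0.png","pics/s_rack.png",235,300,120,140,4)
E
```

```text
(no output)
```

View pics/t_tray.png

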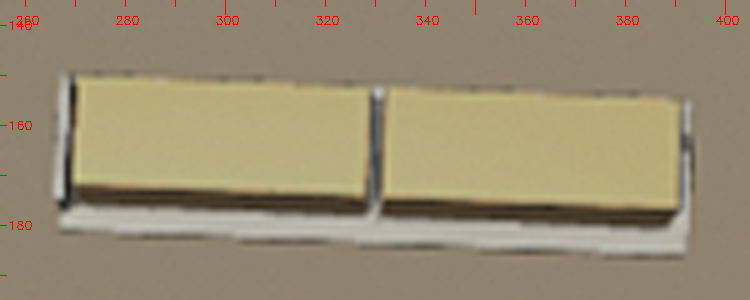

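View pics/t_board.png

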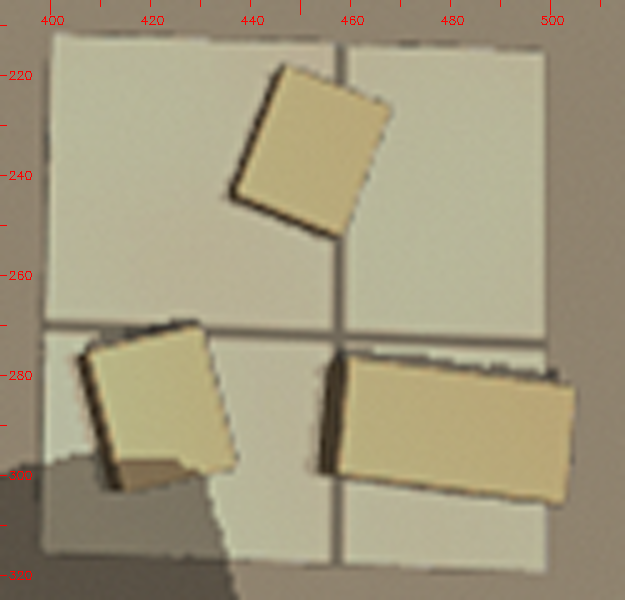

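View pics/t_rack.png

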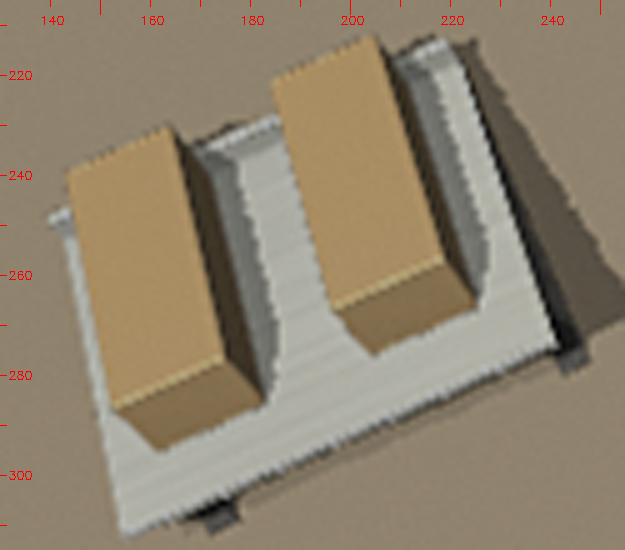

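View pics/s_tray.png

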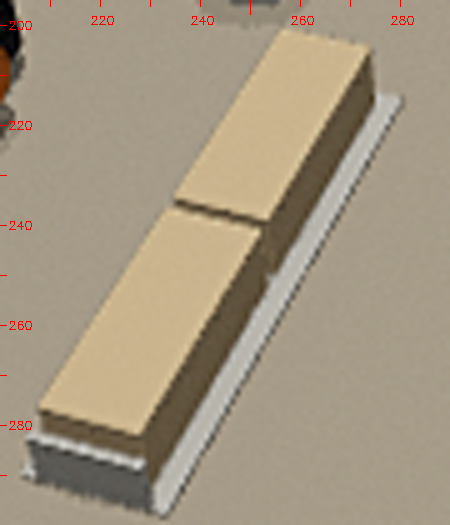

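View pics/s_board.png

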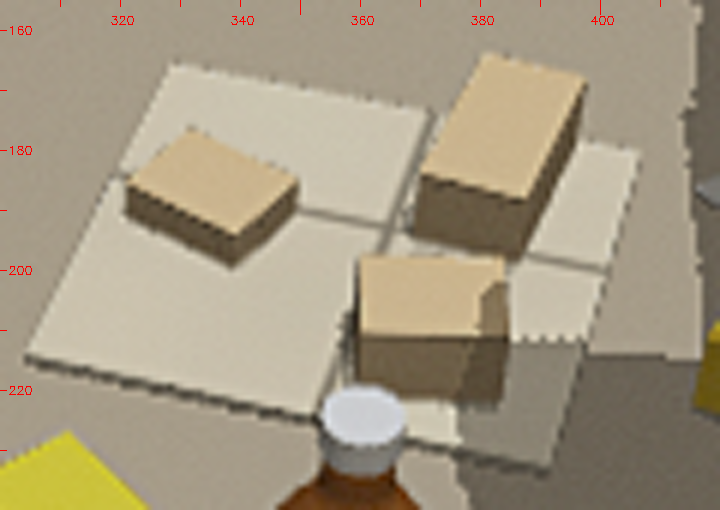

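View pics/s_rack.png

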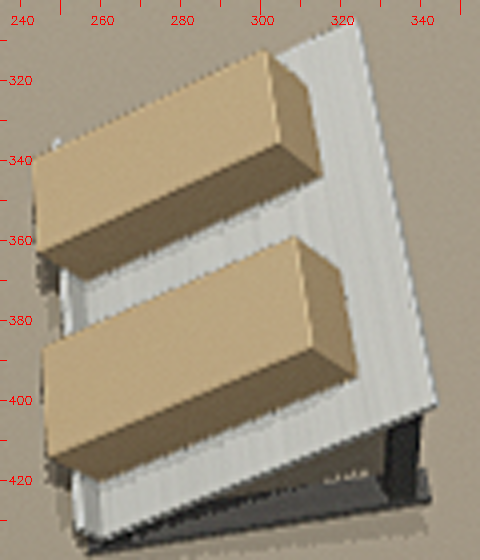

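```bash
cat > fit.py <<'E'
from h import *
def fit(obs,guess,flat=True,z=None):
    # obs: list (cam, local pt mm, uv); guess: x,y,z,yaw,pitch,roll(mm)
    g=np.array(guess,float)
    cams=[o[0] for o in obs];L=np.array([o[1] for o in obs])/1000.;U=np.array([o[2] for o in obs],float)
    def full(v):
        if flat: return np.array([v[0],v[1],v[3] if z is None else z,v[2],0,0])
        return v
    def res(v):
        f=full(v);P=R.from_euler("ZYX",f[3:]).apply(L)+f[:3]
        return np.concatenate([proj(c,p)[0]-u for c,p,u in zip(cams,P,U)])
    v0=g if not flat else (np.r_[g[0],g[1],g[3],g[2]] if z is None else np.r_[g[0],g[1],g[3]])
    s=least_squares(res,v0,loss="soft_l1")
    f=full(s.x);r=res(s.x).reshape(-1,2)
    return f,r
E
cat > m0.py <<'E'
from fit import *
t="top";s="side"
tray=[(t,(25,133,44),(270.3,150.3)),(t,(25,3,44),(328.8,152.5)),(t,(-25,133,44),(269.5,172.2)),(t,(-25,3,44),(328.5,174.5)),
(t,(25,-3,44),(331.8,152.7)),(t,(25,-133,44),(391,155)),(t,(-25,-3,44),(331,174.8)),(t,(-25,-133,44),(390.5,177)),
(s,(25,133,44),(207.5,277)),(s,(-25,133,44),(228.5,282)),(s,(25,3,44),(233,236.5)),(s,(-25,3,44),(252.5,241)),(s,(25,-3,44),(235,235.5)),(s,(-25,-3,44),(253.5,239.5)),(s,(25,-133,44),(257,201)),(s,(-25,-133,44),(273.5,205))]
half=[(t,(31,25,20),(409,275)),(t,(31,-25,20),(431,270.5)),(t,(-31,-25,20),(437,298)),(t,(-31,25,20),(414,303)),
(s,(31,25,20),(359.7,211.2)),(s,(-31,25,20),(383.5,211.3)),(s,(31,-25,20),(360,197.5)),(s,(-31,-25,20),(384,197.7))]
A=[(t,(65,25,20),(142.5,238.5)),(t,(65,-25,20),(164,230)),(t,(-65,-25,20),(174.5,277)),(t,(-65,25,20),(153,286.5)),(t,(-65,25,-20),(161.5,295)),(t,(-65,-25,-20),(183.5,286)),
(s,(65,-25,20),(246,387.5)),(s,(-65,-25,20),(309,359)),(s,(-65,25,20),(314,387)),(s,(65,25,20),(248,415)),(s,(-65,25,-20),(323,394)),(s,(-65,-25,-20),(320,367))]
B=[(t,(65,25,20),(184.5,220.5)),(t,(65,-25,20),(205,212)),(t,(-65,-25,20),(217.5,257)),(t,(-65,25,20),(197,267)),(t,(-65,25,-20),(205,276)),(t,(-65,-25,-20),(225.5,266.5)),
(s,(65,-25,20),(243,339)),(s,(-65,-25,20),(301.5,313)),(s,(-65,25,20),(305,336.5)),(s,(65,25,20),(245,363)),(s,(-65,25,-20),(315,344.5)),(s,(-65,-25,-20),(311,322))]
if __name__=="__main__":
    np.set_printoptions(precision=4,suppress=True)
    for nm,o,g,k in [("tray",tray,(.52,-.03,0,0,0,0),dict()),("tray z0",tray,(.52,-.03,0,0,0,0),dict(z=0.)),("half",half,(.3,-.2,.028,0,0,0),dict()),("half z",half,(.3,-.2,.028,0,0,0),dict(z=.028)),
        ("A",A,(.37,.3,.1,.2,.5,0),dict(flat=False)),("B",B,(.37,.2,.1,.2,.5,0),dict(flat=False))]:
        f,r=fit(o,g,**k); print(nm,f[:3],np.degrees(f[3:]),"rms",r.std(), "per cam bias",[r[[i for i,x in enumerate(o) if x[0]==c]].mean(0) for c in (t,s)])
E
python3 m0.py
```

```text
tray [ 0.6729 -0.0118 -0.0045] [-2.7169  0.      0.    ] rms 0.37232009376307557 per cam bias [array([-0.0268, -0.2282]), array([0.2821, 0.0744])]
tray z0 [ 0.6716 -0.0105  0.    ] [-2.7102  0.      0.    ] rms 0.587463889698684 per cam bias [array([-0.5954, -0.1634]), array([ 0.3919, -0.7961])]
half [ 0.4035 -0.2069  0.0224] [10.9749  0.      0.    ] rms 0.6049096419301788 per cam bias [array([-0.0516, -0.2551]), array([0.3231, 0.0863])]
half z [ 0.4033 -0.2048  0.028 ] [10.9003  0.      0.    ] rms 0.8120788637132103 per cam bias [array([-0.5603, -0.2147]), array([ 0.4491, -1.0385])]
A [0.4549 0.3391 0.0736] [24.3728 30.6563 -0.6881] rms 0.8220982367572837 per cam bias [array([ 0.0143, -0.0662]), array([0.384 , 0.0505])]
B [0.4948 0.2518 0.0728] [22.9106 30.2233 -2.8827] rms 0.7580069737408123 per cam bias [array([ 0.0317, -0.3455]), array([0.4118, 0.09  ])]
```

```bash
cat > joint.py <<'E'
from m0 import *
np.set_printoptions(precision=4,suppress=True)
I0={k:dict(v) for k,v in I.items()}
def setcam(c):
    for k,n in enumerate((t,s)):
        d=c[6*k:6*k+6]
        I[n]["position"]=I0[n]["position"]+d[:3]*.002
        I[n]["attitude"]=I0[n]["attitude"]@R.from_rotvec(d[3:]*.003).as_matrix()
def P(o,pos,rot): return [(c,rot.apply(np.array(L)/1000.)+pos,u) for c,L,u in o]
def rackpts(rk,blk,o):
    # rack frame here: local x toward low end
    Rr=R.from_euler("ZYX",[rk[2],np.radians(30),0]); org=np.array([rk[0],rk[1],.066])
    Rb=Rr*R.from_euler("z",blk[2]); pos=org+Rr.apply([blk[0],blk[1],.020]); return pos,Rb
def unpack(v):
    setcam(v[:12]); tr=v[12:15];ha=v[15:18];rk=v[18:20].tolist()+[v[20]];a=v[21:24];b=v[24:27]
    return tr,ha,rk,a,b
def res(v):
    tr,ha,rk,a,b=unpack(v)
    pts=P(tray,np.r_[tr[:2],0],R.from_euler("z",tr[2]))+P(half,np.r_[ha[:2],.028],R.from_euler("z",ha[2]))
    for blk,o in((a,A),(b,B)): pts+=P(o,*rackpts(rk,blk,o))
    r=np.concatenate([(proj(c,p)[0]-u)/.5 for c,p,u in pts])
    return np.r_[r, v[:12], a[2]/.01,b[2]/.01,(a[0]-b[0])/.002,(a[1]-b[1]-.1)/.005,(a[1]+b[1])/.005, (a[0]-.0155)/.004]
v0=np.r_[np.zeros(12),.672,-.01,-.047,.403,-.206,.19,.47,.295,.4,.016,.05,0,.016,-.05,0]
sol=least_squares(res,v0,loss="soft_l1")
v=sol.x
np.save("v.npy",v)
if __name__=="__main__":
    tr,ha,rk,a,b=unpack(v)
    print("cam",v[:12]);print("tray",tr,np.degrees(tr[2]));print("half",ha,np.degrees(ha[2]));print("rack",rk,np.degrees(rk[2]),a,b)
    for n,blk in(("A",a),("B",b)):
        p,Rb=rackpts(rk,blk,None);print(n,p);print(Rb.as_matrix())
    rr=res(v)[:-18]*.5; print("rms px",rr.std(),abs(rr).max())
E
python3 joint.py
```

```text
cam [ 0.127  -0.5147  2.1     0.5156  0.605  -0.3379 -0.127   0.5148  3.0727
  0.459   0.1298  0.3497]
tray [ 0.6746 -0.0147 -0.0462] -2.6490109287881918
half [ 0.4044 -0.2096  0.1868] 10.70077975272125
rack [0.4538241555059671, 0.2830801026740011, np.float64(0.4269430766486586)] 24.46203638429855 [0.0166 0.0481 0.0017] [ 0.0167 -0.0481 -0.0125]
A [0.4561 0.3369 0.075 ]
[[ 0.7876 -0.4155  0.4551]
 [ 0.3602  0.9096  0.207 ]
 [-0.5     0.0009  0.866 ]]
B [0.496  0.2494 0.075 ]
[[ 0.7934 -0.4042  0.4551]
 [ 0.3472  0.9146  0.207 ]
 [-0.5    -0.0062  0.866 ]]
rms px 0.6039404283395324 2.6275996407734965
```

```bash
sed -i 's/^if __name__=="__main__":/for _o in (tray,half,A,B): _o[:]=[(c,L,(u[0]-.4,u[1]-.4)) for c,L,u in _o]\n&/' m0.py; python3 m0.py; python3 joint.py; python3 - <<'E'
from joint import *
rr=(res(v)[:-18]*.5).reshape(-1,2)
names=[("tray",o) for o in tray]+[("half",o) for o in half]+[("A",o) for o in A]+[("B",o) for o in B]
for (n,o),r in zip(names,rr):
    if abs(r).max()>.9: print(n,o,r)
E
```

```text
tray [ 0.6733 -0.0109 -0.0025] [-2.6969  0.      0.    ] rms 0.3909626798317688 per cam bias [array([-0.0191, -0.2341]), array([0.2952, 0.0909])]
tray z0 [ 0.6725 -0.0102  0.    ] [-2.6928  0.      0.    ] rms 0.4737752452102562 per cam bias [array([-0.3408, -0.1925]), array([ 0.3578, -0.3815])]
half [ 0.4044 -0.2057  0.0246] [11.0094  0.      0.    ] rms 0.6270670230745221 per cam bias [array([-0.0581, -0.2961]), array([0.3625, 0.093 ])]
half z [ 0.4043 -0.2044  0.028 ] [11.0169  0.      0.    ] rms 0.7175340768586641 per cam bias [array([-0.3948, -0.2647]), array([ 0.4417, -0.5854])]
A [0.4555 0.3394 0.0752] [24.3489 30.685  -0.7143] rms 0.8354023427971599 per cam bias [array([ 0.023 , -0.0111]), array([0.3431, 0.0499])]
B [0.4954 0.2522 0.0745] [22.8832 30.264  -2.9187] rms 0.7745925650049884 per cam bias [array([ 0.0423, -0.3129]), array([0.383, 0.087])]
cam [ 0.1115 -0.5927  2.0202  0.4833  0.7554 -0.4265 -0.1115  0.5928  2.7612
  0.3294  0.1888  0.3551]
tray [ 0.6753 -0.0144 -0.0458] -2.6256747716766076
half [ 0.4052 -0.2095  0.1873] 10.732301871960418
rack [0.4542369866502198,
[... 354 characters left out ...]
25688 2.6218643996962783
tray ('side', (25, -133, 44), (256.6, 200.6)) [-0.9271  0.0062]
half ('top', (31, 25, 20), (408.6, 274.6)) [-1.0271 -0.303 ]
half ('top', (-31, -25, 20), (436.6, 297.6)) [0.2913 1.098 ]
half ('side', (31, 25, 20), (359.3, 210.79999999999998)) [-0.43   -1.1418]
A ('top', (65, 25, 20), (142.1, 238.1)) [-0.0463  1.0075]
A ('top', (-65, 25, -20), (161.1, 294.6)) [0.0898 1.1091]
A ('side', (-65, 25, -20), (322.6, 393.6)) [2.6219 0.7503]
B ('top', (-65, -25, 20), (217.1, 256.6)) [ 1.663  -0.4992]
B ('top', (-65, -25, -20), (225.1, 266.1)) [0.9915 0.2224]
B ('side', (-65, 25, -20), (314.6, 344.1)) [1.2326 0.5595]
B ('side', (-65, -25, -20), (310.6, 321.6)) [ 1.2798 -0.1178]
```

```bash
cat > pl.py <<'E'
from h import *
import math
def tool(yaw_deg):  # tool down, tool x at world yaw
    a=math.radians(yaw_deg);return np.array([[math.cos(a),math.sin(a),0],[math.sin(a),-math.cos(a),0],[0,0,-1.]])
def plan(p,Rt,n,jaw,p0=None,R0=None):
    o=robot.observe();p0=o["tool_pos"] if p0 is None else np.array(p0);R0=o["eef_rot"] if R0 is None else R0
    rv=R.from_matrix(R0.T@Rt).as_rotvec()/n; Rc=R0.copy(); d=(np.array(p)-p0)/n
    for k in range(n):
        a=np.round(Rc.T@d/.1,3);b=np.round(rv/.5,3)
        print('{"dp":[%g,%g,%g],"dr":[%g,%g,%g],"jaw":%g},'%(*a,*b,jaw)); Rc=Rc@R.from_rotvec(b*.5).as_matrix()
def st():
    o=robot.observe();print("t%.2f"%o["clock"],"p",np.round(o["tool_pos"],4),"q",np.round(o["joint_positions"],3),"w%.3f"%o["gripper_width"],"F",np.round(o["force"],1));
    Rm=o["eef_rot"];print("tilt deg",np.round(np.degrees(np.arccos(-Rm[2,2])),2),"yaw",np.round(np.degrees(np.arctan2(Rm[1,0],Rm[0,0])),2))
E
python3 -c "
from pl import *
plan([.4047,-.2070,.10],tool(-79.1),9,.95)"
```

```text
{"dp":[-0.328,-0.349,0.145],"dr":[-0,0,0.032],"jaw":0.95},
{"dp":[-0.334,-0.344,0.145],"dr":[-0,0,0.032],"jaw":0.95},
{"dp":[-0.339,-0.338,0.145],"dr":[-0,0,0.032],"jaw":0.95},
{"dp":[-0.345,-0.333,0.145],"dr":[-0,0,0.032],"jaw":0.95},
{"dp":[-0.35,-0.327,0.145],"dr":[-0,0,0.032],"jaw":0.95},
{"dp":[-0.355,-0.322,0.145],"dr":[-0,0,0.032],"jaw":0.95},
{"dp":[-0.36,-0.316,0.145],"dr":[-0,0,0.032],"jaw":0.95},
{"dp":[-0.365,-0.31,0.145],"dr":[-0,0,0.032],"jaw":0.95},
{"dp":[-0.37,-0.304,0.145],"dr":[-0,0,0.032],"jaw":0.95},
```

Request:
move_arm([
  {"dp": [-0.328,-0.349,0.145],"dr": [0,0,0.032],"jaw": 0.95},
  {"dp": [-0.334,-0.344,0.145],"dr": [0,0,0.032],"jaw": 0.95},
  {"dp": [-0.339,-0.338,0.145],"dr": [0,0,0.032],"jaw": 0.95},
  {"dp": [-0.345,-0.333,0.145],"dr": [0,0,0.032],"jaw": 0.95},
  {"dp": [-0.35,-0.327,0.145],"dr": [0,0,0.032],"jaw": 0.95},
  {"dp": [-0.355,-0.322,0.145],"dr": [0,0,0.032],"jaw": 0.95},
  {"dp": [-0.36,-0.316,0.145],"dr": [0,0,0.032],"jaw": 0.95},
  {"dp": [-0.365,-0.31,0.145],"dr": [0,0,0.032],"jaw": 0.95},
  {"dp": [-0.37,-0.304,0.145],"dr": [0,0,0.032],"jaw": 0.95},
  {"dp": [0,0,0],"dr": [0,0,0],"jaw": 0.95},
])

```text
clock: 1.35
tool_pos: [0.4042, -0.2045, 0.0989]
eef_rot: [[0.194, -0.981, -0.004], [-0.981, -0.194, 0.003], [-0.004, 0.003, -1.0]]
force: [-0.3, -1.0, 0.0]
gripper_width: 0.951
```

```bash
python3 - <<'E'
from pl import *
st()
for n in("top","side"): cv2.imwrite(f"pics/{n}1.png",robot.read_camera(n))
crop("pics/side1.png","pics/s1.png",300,110,130,120,6)
crop("pics/top1.png","pics/t1.png",380,200,140,120,5)
print(proj("side",robot.observe()["tool_pos"]))
E
```

```text
t1.35 p [ 0.4042 -0.2045  0.0989] q [-6.240e-01  1.500e-02  2.109e+00  1.000e-03  1.022e+00  7.510e-01] w0.951 F [-0.3 -1.   0. ]
tilt deg 0.27 yaw -78.79
[[373.78109481 186.02392602]]
```

View pics/s1.png

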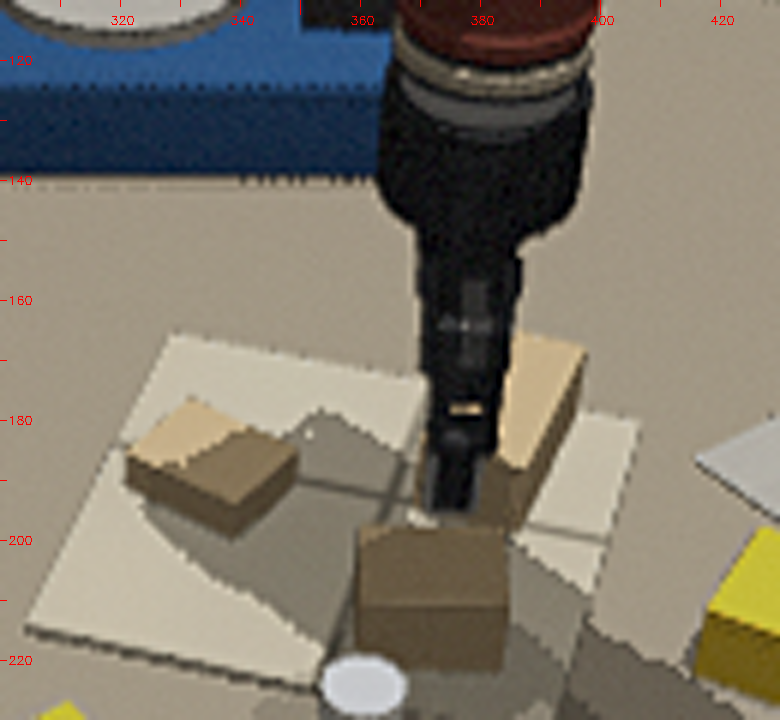

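View pics/t1.png

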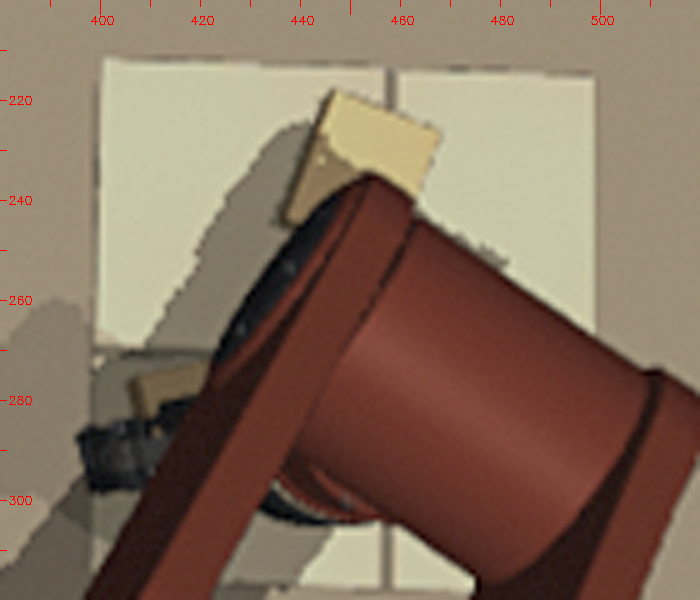

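```bash
python3 - <<'E'
from pl import *
o=robot.observe();p=o["tool_pos"];Rm=o["eef_rot"]
for x in(-.041,-.054):
  for y in(-.011,0,.011):
    for z in (0,-.012): print(x,y,z,proj("side",p+Rm@[x,y,z])[0],proj("top",p+Rm@[x,y,z])[0])
E
```

```text
-0.041 -0.011 0 [369.33660353 196.68451988] [407.34470541 283.59544571]
-0.041 -0.011 -0.012 [369.76344611 192.75548891] [408.29857105 283.41496798]
-0.041 0 0 [374.00229208 196.90339112] [408.5166854  288.98697705]
-0.041 0 -0.012 [374.46731754 192.97355779] [409.48562572 288.87003963]
-0.041 0.011 0 [378.67406365 197.12254773] [409.69161445 294.39207519]
-0.041 0.011 -0.012 [379.17737161 193.19191329] [410.67570278 294.33900054]
-0.054 -0.011 0 [369.36956912 200.25159114] [401.00632025 284.8528385 ]
-0.054 -0.011 -0.012 [369.80033379 196.31814892] [401.88536057 284.68720491]
-0.054 0 0 [374.0749019  200.47466466] [402.17039903 290.2462439 ]
-0.054 0 -0.012 [374.54450377 196.54044471] [403.06432627 290.14419517]
-0.054 0.011 0 [378.78642151 200.69803149] [403.33740716 295.65322155]
-0.054 0.011 -0.012 [379.29496279 196.76303518] [404.24629392 295.61508033]
```

Request:
move_arm([
  {"dp": [0.01,0,0.25],"dr": [0,0,0],"jaw": 0.95},
  {"dp": [0,0,0.25],"dr": [0,0,0],"jaw": 0.95},
  {"dp": [0,0,0.2],"dr": [0,0,0],"jaw": 0.95},
  {"dp": [0,0,0.1],"dr": [0,0,0],"jaw": 0.95},
  {"dp": [0,0,0],"dr": [0,0,0],"jaw": 0.95},
])

```text
clock: 2.08
tool_pos: [0.4047, -0.2097, 0.0206]
eef_rot: [[0.188, -0.982, -0.001], [-0.982, -0.188, 0.0], [-0.001, 0.001, -1.0]]
force: [1.1, -0.3, 0.5]
gripper_width: 0.95
```

```bash
python3 - <<'E'
from pl import *
st();print(robot.observe()["eef_rot"])
cv2.imwrite("pics/side2.png",robot.read_camera("side"))
crop("pics/side2.png","pics/s2.png",300,130,130,110,6)
E
```

```text
t2.08 p [ 0.4047 -0.2097  0.0206] q [-0.632  0.168  2.133 -0.     0.842  0.749] w0.950 F [ 1.1 -0.3  0.5]
tilt deg 0.05 yaw -79.15
[[ 1.88268092e-01 -9.82117366e-01 -7.78160969e-04]
 [-9.82117504e-01 -1.88268466e-01  4.39364001e-04]
 [-5.78010187e-04  6.81527286e-04 -9.99999601e-01]]
```

View pics/s2.png

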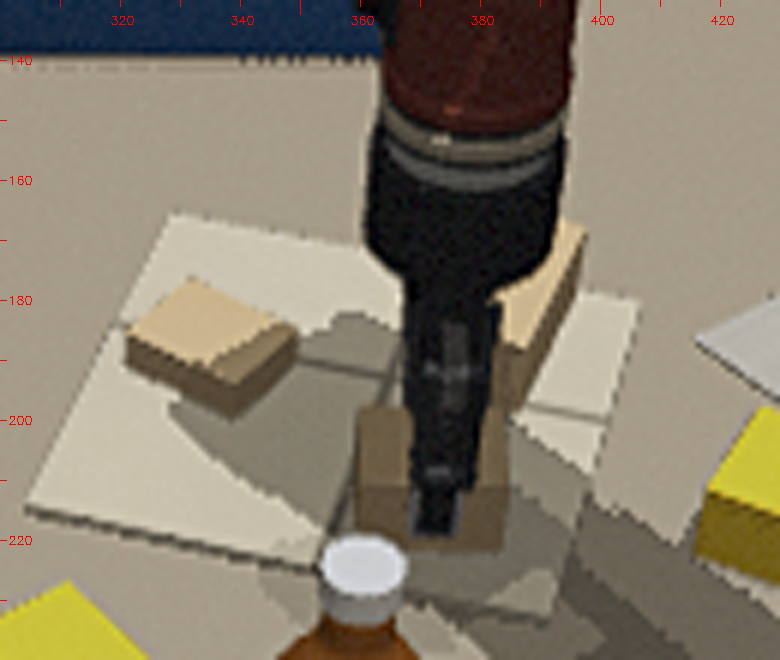

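Request:
move_arm([
  {"dp": [-0.04,0,0.03],"dr": [0,0,0],"jaw": 0.95},
  {"dp": [0,0,0],"dr": [0,0,0],"jaw": 0.7},
  {"dp": [0,0,0],"dr": [0,0,0],"jaw": 0.3},
  {"dp": [0,0,0],"dr": [0,0,0],"jaw": 0.3},
  {"dp": [0,0,0],"dr": [0,0,0],"jaw": 0.3},
  {"dp": [0,0,0],"dr": [0,0,0],"jaw": 0.3},
], squeeze=40)

```text
clock: 2.88
tool_pos: [0.4051, -0.2055, 0.0185]
eef_rot: [[0.19, -0.982, 0.001], [-0.982, -0.19, -0.001], [0.001, -0.001, -1.0]]
force: [-0.5, 0.9, 6.2]
gripper_width: 0.58
```

```bash
python3 -c "
from pl import *
st()"
```

```text
t2.88 p [ 0.4051 -0.2055  0.0185] q [-0.624  0.168  2.138  0.     0.835  0.755] w0.580 F [-0.5  0.9  6.2]
tilt deg 0.07 yaw -79.06
```

```bash
python3 -c "
from pl import *
plan([.4051,-.2055,.20],tool(-79.06),5,.3)
print()
plan([.6777,.0912,.125],tool(-2.7),10,.3,p0=[.4051,-.2055,.2],R0=tool(-79.06))"
```

```text
{"dp":[0,-0,-0.363],"dr":[-0,-0,-0],"jaw":0.3},
{"dp":[0,-0,-0.363],"dr":[-0,-0,-0],"jaw":0.3},
{"dp":[0,-0,-0.363],"dr":[-0,-0,-0],"jaw":0.3},
{"dp":[0,-0,-0.363],"dr":[-0,-0,-0],"jaw":0.3},
{"dp":[0,-0,-0.363],"dr":[-0,-0,-0],"jaw":0.3},

{"dp":[-0.24,-0.324,0.075],"dr":[0,0,-0.267],"jaw":0.3},
{"dp":[-0.194,-0.353,0.075],"dr":[0,0,-0.267],"jaw":0.3},
{"dp":[-0.146,-0.376,0.075],"dr":[0,0,-0.267],"jaw":0.3},
{"dp":[-0.094,-0.392,0.075],"dr":[0,0,-0.267],"jaw":0.3},
{"dp":[-0.041,-0.401,0.075],"dr":[0,0,-0.267],"jaw":0.3},
{"dp":[0.012,-0.403,0.075],"dr":[0,0,-0.267],"jaw":0.3},
{"dp":[0.066,-0.397,0.075],"dr":[0,0,-0.267],"jaw":0.3},
{"dp":[0.118,-0.385,0.075],"dr":[0,0,-0.267],"jaw":0.3},
{"dp":[0.168,-0.366,0.075],"dr":[0,0,-0.267],"jaw":0.3},
{"dp":[0.216,-0.34,0.075],"dr":[0,0,-0.267],"jaw":0.3},
```

Request:
move_arm([
  {"dp": [0,0,-0.1],"dr": [0,0,0],"jaw": 0.3},
  {"dp": [0,0,-0.34],"dr": [0,0,0],"jaw": 0.3},
  {"dp": [0,0,-0.46],"dr": [0,0,0],"jaw": 0.3},
  {"dp": [0,0,-0.46],"dr": [0,0,0],"jaw": 0.3},
  {"dp": [0,0,-0.35],"dr": [0,0,0],"jaw": 0.3},
  {"dp": [0,0,-0.1],"dr": [0,0,0],"jaw": 0.3},
])

```text
clock: 3.62
tool_pos: [0.4055, -0.206, 0.2014]
eef_rot: [[0.19, -0.982, 0.004], [-0.982, -0.19, -0.003], [0.004, -0.003, -1.0]]
force: [-0.1, 0.8, -0.8]
gripper_width: 0.58
```

Request:
move_arm([
  {"dp": [-0.24,-0.324,0.075],"dr": [0,0,-0.267],"jaw": 0.3},
  {"dp": [-0.194,-0.353,0.075],"dr": [0,0,-0.267],"jaw": 0.3},
  {"dp": [-0.146,-0.376,0.075],"dr": [0,0,-0.267],"jaw": 0.3},
  {"dp": [-0.094,-0.392,0.075],"dr": [0,0,-0.267],"jaw": 0.3},
  {"dp": [-0.041,-0.401,0.075],"dr": [0,0,-0.267],"jaw": 0.3},
  {"dp": [0.012,-0.403,0.075],"dr": [0,0,-0.267],"jaw": 0.3},
  {"dp": [0.066,-0.397,0.075],"dr": [0,0,-0.267],"jaw": 0.3},
  {"dp": [0.118,-0.385,0.075],"dr": [0,0,-0.267],"jaw": 0.3},
  {"dp": [0.168,-0.366,0.075],"dr": [0,0,-0.267],"jaw": 0.3},
  {"dp": [0.216,-0.34,0.075],"dr": [0,0,-0.267],"jaw": 0.3},
])

```text
clock: 4.88
tool_pos: [0.6761, 0.0924, 0.1207]
eef_rot: [[0.999, -0.041, -0.004], [-0.041, -0.999, -0.0], [-0.004, 0.001, -1.0]]
force: [0.5, 1.2, -0.6]
gripper_width: 0.581
```

Request:
move_arm([
  {"dp": [0,0,0],"dr": [0,0,0],"jaw": 0.3},
  {"dp": [0,0,0],"dr": [0,0,0],"jaw": 0.3},
  {"dp": [0,0,0],"dr": [0,0,0],"jaw": 0.3},
])

```text
clock: 5.25
tool_pos: [0.6761, 0.0905, 0.1232]
eef_rot: [[0.999, -0.046, -0.001], [-0.046, -0.999, -0.0], [-0.001, 0.0, -1.0]]
force: [-0.5, 0.3, -0.8]
gripper_width: 0.581
```

```bash
python3 - <<'E'
from pl import *
st()
for n in("top","side"): cv2.imwrite(f"pics/{n}3.png",robot.read_camera(n))
crop("pics/side3.png","pics/s3.png",170,180,130,120,6)
crop("pics/top3.png","pics/t3.png",240,110,160,110,5)
E
```

```text
t5.25 p [0.6761 0.0905 0.1232] q [ 0.03   0.436  1.545 -0.     1.162  0.077] w0.581 F [-0.5  0.3 -0.8]
tilt deg 0.09 yaw -2.66
```

View pics/s3.png

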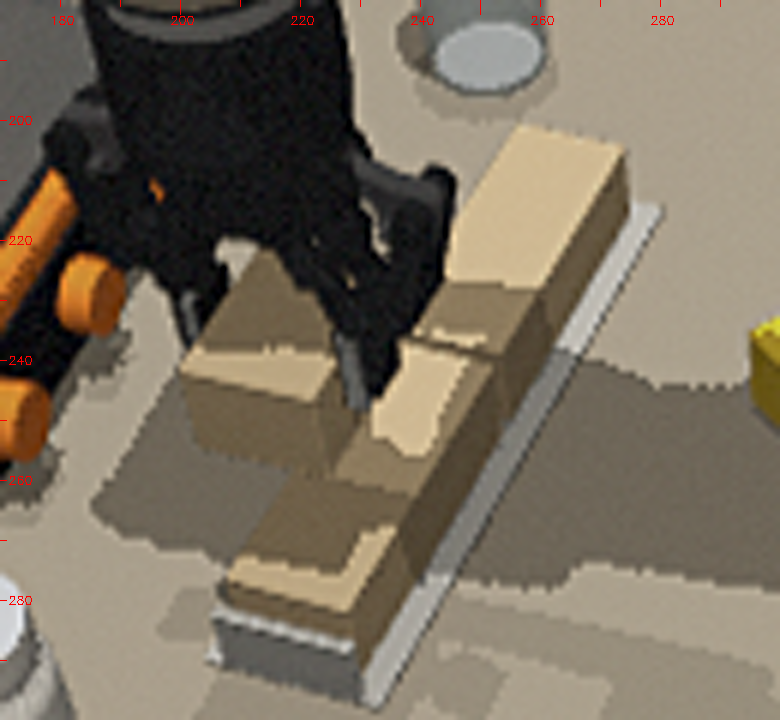

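View pics/t3.png

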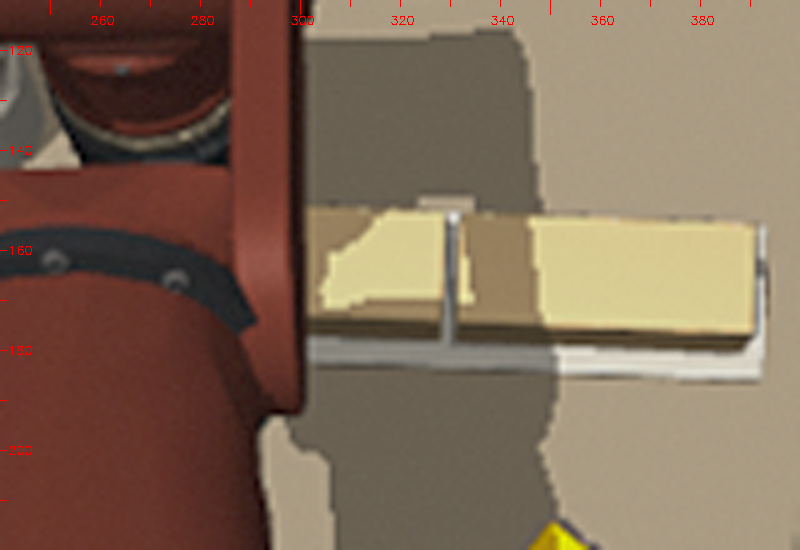

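```bash
cat > sidefit.py <<'E'
from m0 import *
np.set_printoptions(precision=4,suppress=True)
def trays():
    o=[x for x in tray if x[0]==s]; f,r=fit(o,(.672,-.01,0,-.046,0,0),z=0.); return f,r
E
python3 - <<'E'
from sidefit import *
f,r=trays();print("tray side",f[:3],np.degrees(f[3]),r.std())
f2,_=fit([x for x in tray if x[0]==t],(.672,-.01,0,-.046,0,0),z=0.);print("tray top",f2[:3],np.degrees(f2[3]))
o=robot.observe();p=o["tool_pos"]
pts=[((25,31,20),(200,242)),((-25,31,20),(221,246.5)),((25,31,-20),(203.5,254)),((-25,31,-20),(225,259.5))]
obs=[(s,L,(u[0]-.4,u[1]-.4)) for L,u in pts]
zc=p[2]-.0105+.02
b,r=fit(obs,(.676,.09,zc,-.046,0,0),z=zc);print("block",b[:3],np.degrees(b[3]),r,"minus tcp",b[:3]-p)
Rt=R.from_euler("z",f[3])
print("block in tray", Rt.inv().apply(b[:3]-f[:3])*1000)
E
```

```text
tray side [ 0.6729 -0.009   0.    ] -2.5905204201194496 0.46210104047248013
tray top [ 0.6721 -0.0109  0.    ] -2.64896401911676
block [0.675  0.0898 0.1335] -3.4464310961180327 [[-0.4834 -1.3688]
 [ 1.0572 -0.0153]
 [-0.356   0.2656]
 [ 0.024   0.6096]] minus tcp [-0.0016 -0.0007  0.0095]
block in tray [ -2.3767  98.7648 133.5126]
```

Request:
move_arm([
  {"dp": [0.01,-0.014,0.2],"dr": [0,0,0],"jaw": 0.3},
  {"dp": [0.008,-0.014,0.2],"dr": [0,0,0],"jaw": 0.3},
  {"dp": [0,0,0.12],"dr": [0,0,0],"jaw": 0.3},
  {"dp": [0,0,0.07],"dr": [0,0,0],"jaw": 0.3},
  {"dp": [0,0,0],"dr": [0,0,0],"jaw": 0.3},
  {"dp": [0,0,0],"dr": [0,0,0],"jaw": 0.3},
])

```text
clock: 6.1
tool_pos: [0.6797, 0.0943, 0.0655]
eef_rot: [[0.999, -0.045, 0.001], [-0.045, -0.999, 0.0], [0.001, -0.0, -1.0]]
force: [-0.9, 0.4, -0.7]
gripper_width: 0.579
```

```bash
python3 - <<'E'
from pl import *
st()
for n in("side",): cv2.imwrite(f"pics/{n}4.png",robot.read_camera(n))
crop("pics/side4.png","pics/s4.png",190,210,95,95,8)
E
```

```text
t6.10 p [0.6797 0.0943 0.0655] q [ 0.036  0.51   1.56  -0.     1.07   0.081] w0.579 F [-0.9  0.4 -0.7]
tilt deg 0.08 yaw -2.57
```

View pics/s4.png

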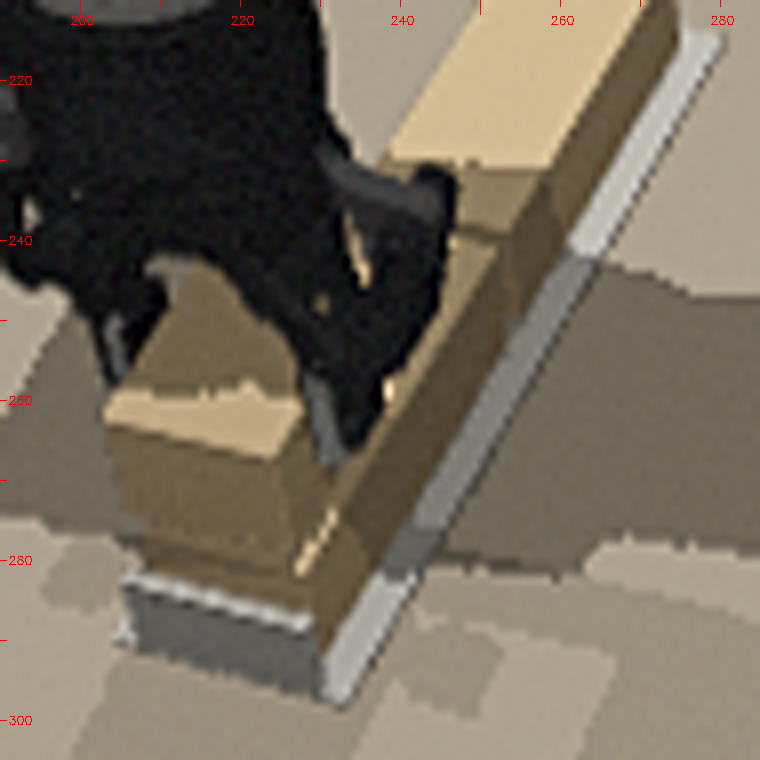

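```bash
cat > cmp.py <<'E'
from sidefit import *
def local(c,z,tr=None,hl=31,n=s,yaw=0):
    f,_=trays() if tr is None else (tr,0)
    Rt=R.from_euler("z",f[3])
    for L in((25,hl,20),(-25,hl,20),(25,hl,-20),(-25,hl,-20),(25,-hl,20),(-25,-hl,20),(-25,-hl,-20)):
        l=R.from_euler("z",yaw).apply(np.array(L)/1000.)+np.array([c[0]/1000,c[1]/1000,z])
        print(L,np.round(proj(n,Rt.apply(l)+f[:3])[0]+.4,1))
E
python3 - <<'E'
from cmp import *
p=robot.observe()["tool_pos"]
print("aligned");local((0,102),p[2]-.0105+.02)
f,_=trays()
print("tcp in tray",R.from_euler("z",f[3]).inv().apply(p-f[:3])*1000)
E
```

```text
aligned
(25, 31, 20) [203.1 261.2]
(-25, 31, 20) [224.9 266.8]
(25, 31, -20) [206.5 273.7]
(-25, 31, -20) [227.6 279.3]
(25, -31, 20) [216.6 241. ]
(-25, -31, 20) [237.6 246.1]
(-25, -31, -20) [239.9 258.6]
tcp in tray [  2.2136 103.4276  65.7712]
```

Request:
move_arm([
  {"dp": [-0.008,0.02,0.03],"dr": [0,0,0],"jaw": 0.3},
  {"dp": [0,0,0.03],"dr": [0,0,0],"jaw": 0.3},
  {"dp": [0,0,0.02],"dr": [0,0,0],"jaw": 0.3},
  {"dp": [0,0,0],"dr": [0,0,0],"jaw": 0.3},
  {"dp": [0,0,0],"dr": [0,0,0],"jaw": 0.3},
])

```text
clock: 6.78
tool_pos: [0.6782, 0.0923, 0.0568]
eef_rot: [[0.999, -0.045, 0.0], [-0.045, -0.999, -0.0], [0.0, -0.0, -1.0]]
force: [0.1, -0.1, -0.7]
gripper_width: 0.577
```

```bash
python3 - <<'E'
from pl import *
st()
cv2.imwrite(f"pics/side5.png",robot.read_camera("side"))
crop("pics/side5.png","pics/s5.png",195,235,60,60,12)
E
python3 - <<'E'
from cmp import *
p=robot.observe()["tool_pos"]
f,_=trays()
print("tcp in tray",R.from_euler("z",f[3]).inv().apply(p-f[:3])*1000)
print("aligned");local((0,102),p[2]-.0105+.02)
E
```

```text
t6.78 p [0.6782 0.0923 0.0568] q [ 0.033  0.519  1.566 -0.     1.057  0.078] w0.577 F [ 0.1 -0.1 -0.7]
tilt deg 0.0 yaw -2.58
tcp in tray [  0.6937 101.3833  56.8949]
aligned
(25, 31, 20) [203.8 264.1]
(-25, 31, 20) [225.5 269.7]
(25, 31, -20) [207.2 276.4]
(-25, 31, -20) [228.2 281.9]
(25, -31, 20) [217.3 243.8]
(-25, -31, 20) [238.2 248.9]
(-25, -31, -20) [240.4 261.3]
```

View pics/s5.png

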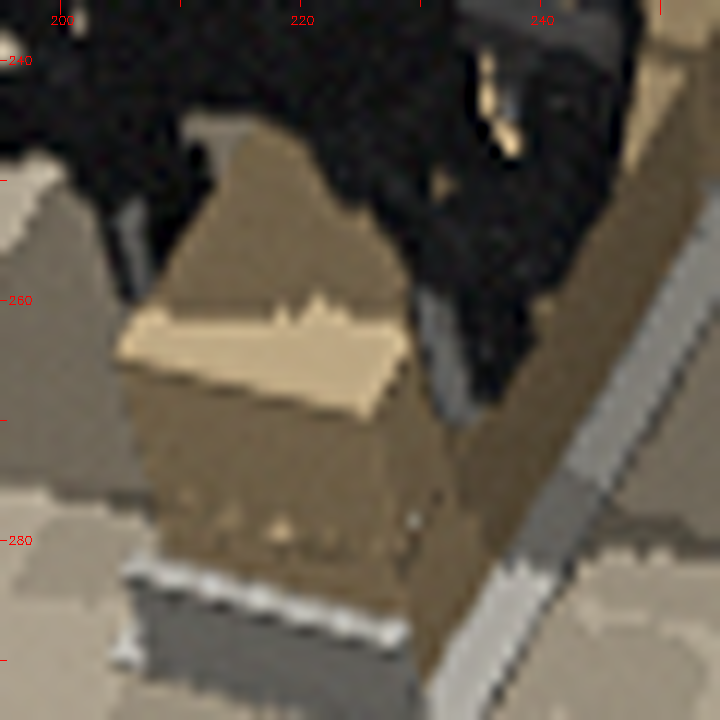

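Request:
move_arm([
  {"dp": [0,0,0.008],"dr": [0,0,0],"jaw": 0.3},
  {"dp": [0,0,0.008],"dr": [0,0,0],"jaw": 0.3},
  {"dp": [0,0,0.006],"dr": [0,0,0],"jaw": 0.3},
  {"dp": [0,0,0],"dr": [0,0,0],"jaw": 0.3},
  {"dp": [0,0,0],"dr": [0,0,0],"jaw": 0.3},
])

```text
clock: 7.45
tool_pos: [0.6781, 0.0922, 0.0546]
eef_rot: [[0.999, -0.045, -0.0], [-0.045, -0.999, 0.0], [-0.0, -0.0, -1.0]]
force: [0.4, 0.0, -0.9]
gripper_width: 0.581
```

```bash
python3 - <<'E'
from pl import *
st()
cv2.imwrite(f"pics/side6.png",robot.read_camera("side"))
crop("pics/side6.png","pics/s6.png",195,235,60,60,12)
E
```

```text
t7.45 p [0.6781 0.0922 0.0546] q [0.033 0.522 1.567 0.    1.053 0.078] w0.581 F [ 0.4  0.  -0.9]
tilt deg 0.0 yaw -2.58
```

View pics/s6.png

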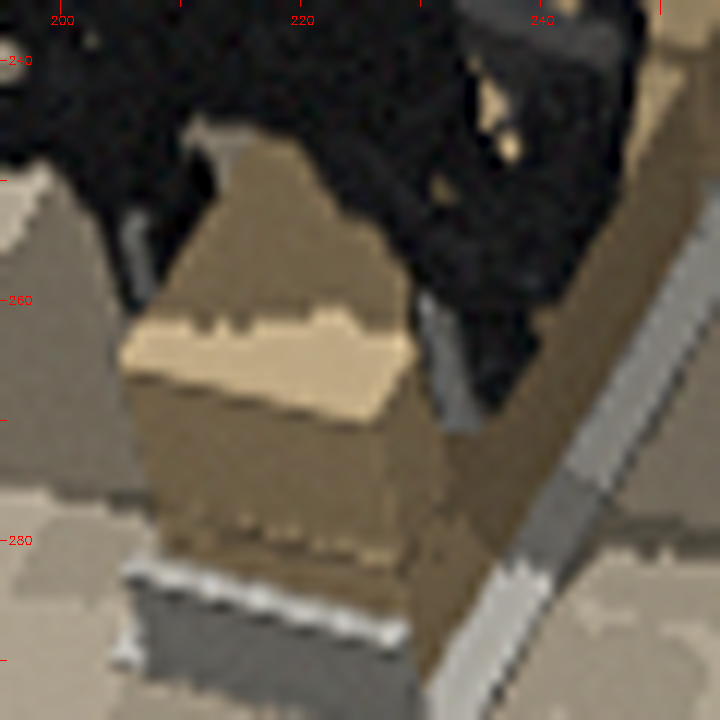

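Request:
move_arm([
  {"dp": [0,-0.005,0.005],"dr": [0,0,0],"jaw": 0.3},
  {"dp": [0,0,0.005],"dr": [0,0,0],"jaw": 0.3},
  {"dp": [0,0,0],"dr": [0,0,0],"jaw": 0.3},
])

```text
clock: 7.88
tool_pos: [0.6781, 0.0923, 0.0545]
eef_rot: [[0.999, -0.045, -0.0], [-0.045, -0.999, -0.001], [-0.0, 0.001, -1.0]]
force: [-2.2, -2.2, 4.6]
gripper_width: 0.577
```

Request:
move_arm([
  {"dp": [0,0,0],"dr": [0,0,0],"jaw": 0.66},
  {"dp": [0,0,0],"dr": [0,0,0],"jaw": 0.8},
  {"dp": [0,0,0],"dr": [0,0,0],"jaw": 0.8},
  {"dp": [0,0,-0.1],"dr": [0,0,0],"jaw": 0.8},
  {"dp": [0,0,-0.35],"dr": [0,0,0],"jaw": 0.8},
  {"dp": [0,0,-0.5],"dr": [0,0,0],"jaw": 0.8},
  {"dp": [0,0,-0.5],"dr": [0,0,0],"jaw": 0.8},
])

```text
clock: 8.75
tool_pos: [0.6781, 0.0928, 0.2005]
eef_rot: [[0.999, -0.045, 0.0], [-0.045, -0.999, 0.0], [0.0, -0.0, -1.0]]
force: [0.5, -0.0, 0.4]
gripper_width: 0.8
```

```bash
python3 - <<'E'
from pl import *
st()
cv2.imwrite(f"pics/side7.png",robot.read_camera("side"))
crop("pics/side7.png","pics/s7.png",190,190,95,100,7)
E
```

```text
t8.75 p [0.6781 0.0928 0.2005] q [0.033 0.365 1.488 0.    1.289 0.078] w0.800 F [ 0.5 -0.   0.4]
tilt deg 0.02 yaw -2.58
```

View pics/s7.png

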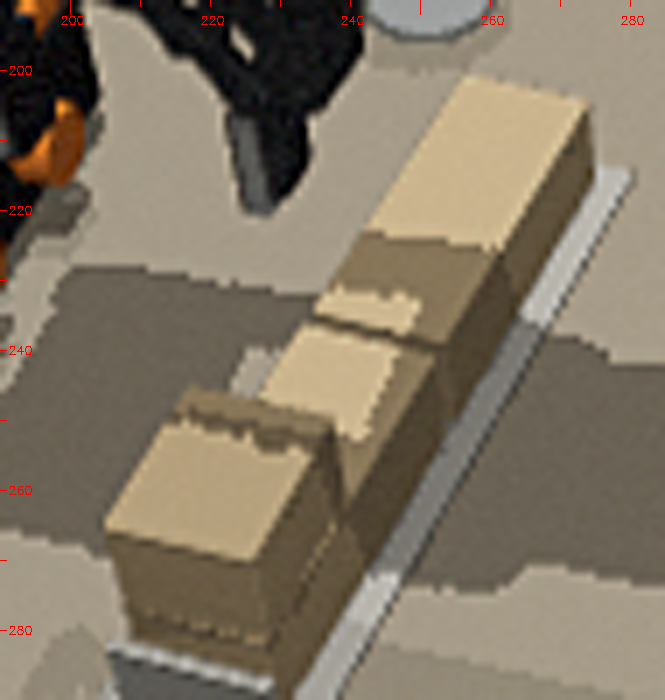

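```bash
python3 - <<'E'
import re
x=open("joint.py").read()
x=x.replace("v[:12],","v[:12]/.35,")
x=x.replace("(a[1]-b[1]-.1)/.005,(a[1]+b[1])/.005,","(a[1]-b[1]-.1)/.01,(a[1]+b[1])/.01,")
open("joint2.py","w").write(x.replace('"v.npy"','"v2.npy"'))
E
python3 joint2.py
```

```text
cam [ 0.0833 -0.0908  0.1009  0.2052  0.1277 -0.1257 -0.0833  0.0908  0.477
  0.3083  0.1452  0.1135]
tray [ 0.6732 -0.0113 -0.0463] -2.6505530262930765
half [ 0.4045 -0.2054  0.1909] 10.938454927915188
rack [0.45403152071755437, 0.28543040629183897, np.float64(0.42465801452644525)] 24.331111968770518 [0.0157 0.0478 0.0027] [ 0.016  -0.0478 -0.0114]
A [0.4558 0.3387 0.0755]
[[ 0.788  -0.4141  0.4556]
 [ 0.3592  0.9102  0.206 ]
 [-0.5     0.0013  0.866 ]]
B [0.4954 0.2517 0.0753]
[[ 0.7937 -0.403   0.4556]
 [ 0.3464  0.9152  0.206 ]
 [-0.5    -0.0057  0.866 ]]
rms px 0.6664571687154995 2.7549945726975693
```

```bash
cat >> pl.py <<'E'
def rk(n):
    import joint2 as j
    v=np.load("v2.npy");tr,ha,r_,a,b=j.unpack(v);p,Rb=j.rackpts(r_,a if n=="A" else b,None);M=Rb.as_matrix()
    return p,M,np.c_[-M[:,1],-M[:,0],-M[:,2]]
E
python3 -c "
from pl import *
p,M,Rt=rk('B');n=M[:,2]
print(p+n*.14)
plan(p+n*.14,Rt,10,.95)"
```

```text
[0.5592 0.2805 0.1966]
{"dp":[-0.132,-0.182,0.012],"dr":[-0.096,-0.06,0.217],"jaw":0.95},
{"dp":[-0.151,-0.167,0.008],"dr":[-0.096,-0.06,0.217],"jaw":0.95},
{"dp":[-0.168,-0.15,0.005],"dr":[-0.096,-0.06,0.217],"jaw":0.95},
{"dp":[-0.183,-0.131,0.004],"dr":[-0.096,-0.06,0.217],"jaw":0.95},
{"dp":[-0.196,-0.111,0.004],"dr":[-0.096,-0.06,0.217],"jaw":0.95},
{"dp":[-0.207,-0.089,0.005],"dr":[-0.096,-0.06,0.217],"jaw":0.95},
{"dp":[-0.215,-0.066,0.007],"dr":[-0.096,-0.06,0.217],"jaw":0.95},
{"dp":[-0.22,-0.043,0.011],"dr":[-0.096,-0.06,0.217],"jaw":0.95},
{"dp":[-0.223,-0.02,0.016],"dr":[-0.096,-0.06,0.217],"jaw":0.95},
{"dp":[-0.224,0.004,0.023],"dr":[-0.096,-0.06,0.217],"jaw":0.95},
```

Request:
move_arm([
  {"dp": [-0.132,-0.182,0.012],"dr": [-0.096,-0.06,0.217],"jaw": 0.95},
  {"dp": [-0.151,-0.167,0.008],"dr": [-0.096,-0.06,0.217],"jaw": 0.95},
  {"dp": [-0.168,-0.15,0.005],"dr": [-0.096,-0.06,0.217],"jaw": 0.95},
  {"dp": [-0.183,-0.131,0.004],"dr": [-0.096,-0.06,0.217],"jaw": 0.95},
  {"dp": [-0.196,-0.111,0.004],"dr": [-0.096,-0.06,0.217],"jaw": 0.95},
  {"dp": [-0.207,-0.089,0.005],"dr": [-0.096,-0.06,0.217],"jaw": 0.95},
  {"dp": [-0.215,-0.066,0.007],"dr": [-0.096,-0.06,0.217],"jaw": 0.95},
  {"dp": [-0.22,-0.043,0.011],"dr": [-0.096,-0.06,0.217],"jaw": 0.95},
  {"dp": [-0.223,-0.02,0.016],"dr": [-0.096,-0.06,0.217],"jaw": 0.95},
  {"dp": [-0.224,0.004,0.023],"dr": [-0.096,-0.06,0.217],"jaw": 0.95},
])

```text
clock: 10.05
tool_pos: [0.5542, 0.2812, 0.187]
eef_rot: [[0.398, -0.788, -0.47], [-0.917, -0.342, -0.204], [0.0, 0.512, -0.859]]
force: [-0.4, 0.3, -0.7]
gripper_width: 0.955
```

Request:
move_arm([
  {"dp": [0,0,0],"dr": [0,0,0],"jaw": 0.95},
  {"dp": [0,0,0],"dr": [0,0,0],"jaw": 0.95},
])

```text
clock: 10.3
tool_pos: [0.5548, 0.2798, 0.1869]
eef_rot: [[0.402, -0.787, -0.468], [-0.916, -0.346, -0.205], [-0.001, 0.511, -0.86]]
force: [0.7, 0.8, -0.0]
gripper_width: 0.95
```

```bash
python3 - <<'E'
from pl import *
st();o=robot.observe()
p,M,Rt=rk('B')
print("err local (mm) in tool", Rt.T@(o["tool_pos"]-p)*1000, "rot err deg",np.degrees(R.from_matrix(o["eef_rot"].T@Rt).as_rotvec()))
for n in("top","side"): cv2.imwrite(f"pics/{n}8.png",robot.read_camera(n))
crop("pics/top8.png","pics/t8.png",255,130,150,70,5)
crop("pics/side8.png","pics/s8.png",190,190,95,100,7)
E
```

```text
t10.30 p [0.5548 0.2798 0.1869] q [ 0.366  0.603  1.262 -0.024  1.813  1.523] w0.950 F [ 0.7  0.8 -0. ]
tilt deg 30.74 yaw -66.29
err local (mm) in tool [  -1.2076   -1.0918 -129.4027] rot err deg [0.7384 0.3538 0.1449]
```

View pics/t8.png

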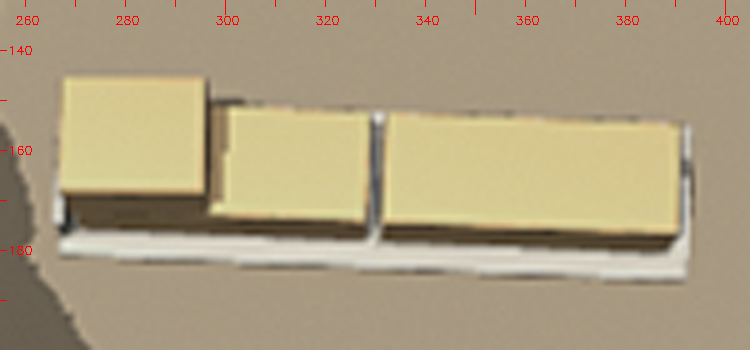

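View pics/s8.png

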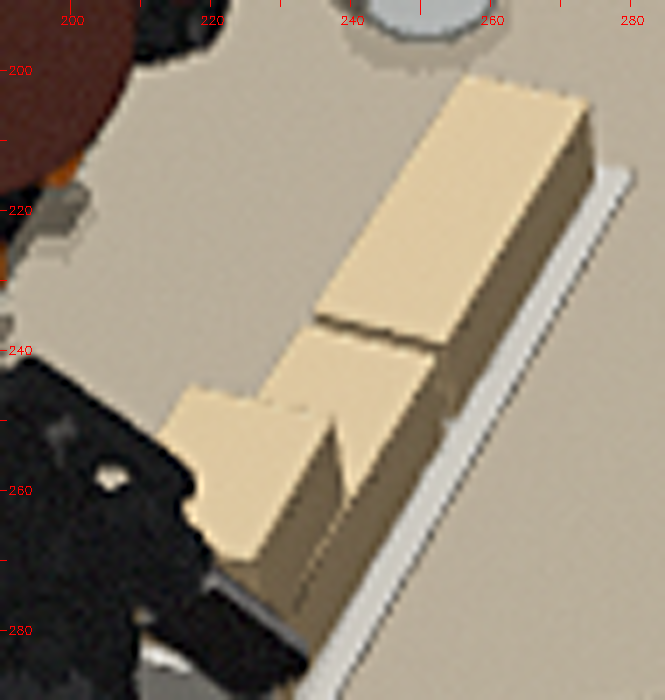

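View pics/side8.png

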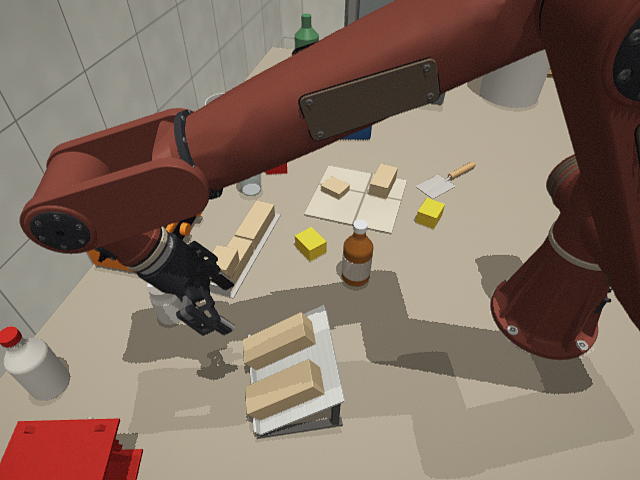

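```bash
cat > chk.py <<'E'
from sidefit import *
def trayc(c): 
    return fit([x for x in tray if x[0]==c],(.672,-.01,0,-.046,0,0),z=0.)[0]
def rel(c,pts,zc,hl):
    f=trayc(c)
    obs=[(c,L,(u[0]-.4,u[1]-.4)) for L,u in pts]
    b,r=fit(obs,(.675,.05,zc,-.046,0,0),z=zc)
    d=R.from_euler("z",f[3]).inv().apply(b[:3]-f[:3])*1000
    print(c,"block in tray mm",d,"yaw rel deg",np.degrees(b[3]-f[3]),"rms",r.std())
E
python3 - <<'E'
from chk import *
rel(t,[((25,31,20),(267.4,145.5)),((25,-31,20),(296.3,145.7)),((-25,-31,20),(296,168.4)),((-25,31,20),(266.8,168)),],.064,31)
rel(s,[((25,31,20),(205,265)),((-25,31,20),(226.5,270)),((-25,-31,20),(237.5,250)),((25,-31,20),(216.7,245.5))],.064,31)
E
```

```text
top block in tray mm [ -0.3292 102.6644  64.    ] yaw rel deg 1.7392945870045027 rms 0.19468706106364028
side block in tray mm [ -0.3994 102.5178  64.    ] yaw rel deg 2.561372891176861 rms 0.4446313434906924
```

```bash
python3 - <<'E'
from h import *
g=cv2.GaussianBlur(cv2.imread("pics/top8.png"),(3,3),0).astype(float)
g=g[:,:,0]  # blue: block is yellow
def edge(cols,r0,r1):
    pts=[]
    for u in cols:
        d=np.abs(np.diff(g[r0:r1,u])); k=d.argmax(); w=d[max(k-2,0):k+3]; rr=np.arange(max(k-2,0),max(k-2,0)+len(w))
        pts.append((u,r0+.5+(w*rr).sum()/w.sum()))
    pts=np.array(pts); a,b=np.polyfit(pts[:,0],pts[:,1],1); r=pts[:,1]-(a*pts[:,0]+b)
    return np.degrees(np.arctan(a)),r.std(), (a*pts[:,0].mean()+b)
print("half far",edge(range(270,294),141,150)); print("half near",edge(range(270,294),164,172))
print("left near",edge(range(300,326),170,178));print("right near",edge(range(335,388),171,182)); print("right far",edge(range(335,388),149,158))
E
```

```text
half far (np.float64(1.5902543100700655), np.float64(0.09612032163953627), np.float64(145.5391521672771))
half near (np.float64(0.3882981340559365), np.float64(0.02465169310125012), np.float64(167.79012230634822))
left near (np.float64(-8.219226628260605), np.float64(0.6322594399173944), np.float64(174.92000245339943))
right near (np.float64(1.8688827836259683), np.float64(0.1342475312168092), np.float64(179.07976125763292))
right far (np.float64(1.9925641570336012), np.float64(0.3514273315361855), np.float64(153.50623924303292))
```

Request:
move_arm([
  {"dp": [0.012,0.011,0.2],"dr": [0.026,0.012,0.005],"jaw": 0.95},
  {"dp": [0,0,0.3],"dr": [0,0,0],"jaw": 0.95},
  {"dp": [0,0,0.3],"dr": [0,0,0],"jaw": 0.95},
  {"dp": [0,0,0.15],"dr": [0,0,0],"jaw": 0.95},
  {"dp": [0,0,0],"dr": [0,0,0],"jaw": 0.95},
  {"dp": [0,0,0],"dr": [0,0,0],"jaw": 0.95},
])

```text
clock: 11.15
tool_pos: [0.5116, 0.2596, 0.1063]
eef_rot: [[0.402, -0.795, -0.455], [-0.916, -0.346, -0.205], [0.006, 0.499, -0.867]]
force: [0.1, 0.8, 0.6]
gripper_width: 0.949
```

```bash
python3 - <<'E'
from pl import *
st();o=robot.observe()
p,M,Rt=rk('B')
print("err local (mm) in tool", Rt.T@(o["tool_pos"]-p)*1000, "rot err deg",np.degrees(R.from_matrix(o["eef_rot"].T@Rt).as_rotvec()))
for n in("side",): cv2.imwrite(f"pics/{n}9.png",robot.read_camera(n))
crop("pics/side9.png","pics/s9.png",210,280,140,120,5)
E
```

```text
t11.15 p [0.5116 0.2596 0.1063] q [ 0.363  0.583  1.45  -0.03   1.63   1.528] w0.949 F [0.1 0.8 0.6]
tilt deg 29.91 yaw -66.32
err local (mm) in tool [ -0.5629  -0.131  -35.8256] rot err deg [-0.0904  0.0531 -0.0754]
```

View pics/s9.png

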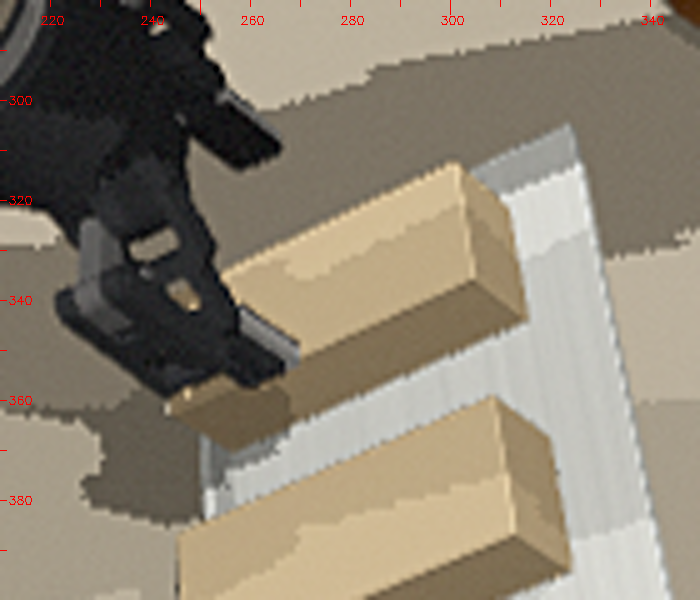

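Request:
move_arm([
  {"dp": [0.005,0,0.15],"dr": [0,0,0],"jaw": 0.95},
  {"dp": [0,0,0.15],"dr": [0,0,0],"jaw": 0.95},
  {"dp": [0,0,0.1],"dr": [0,0,0],"jaw": 0.95},
  {"dp": [0,0,0.05],"dr": [0,0,0],"jaw": 0.95},
  {"dp": [0,0,0],"dr": [0,0,0],"jaw": 0.95},
  {"dp": [0,0,0],"dr": [0,0,0],"jaw": 0.95},
])

```text
clock: 11.95
tool_pos: [0.4904, 0.2498, 0.0665]
eef_rot: [[0.402, -0.794, -0.456], [-0.916, -0.345, -0.205], [0.005, 0.5, -0.866]]
force: [0.7, -0.2, 0.4]
gripper_width: 0.95
```

```bash
python3 - <<'E'
from pl import *
st();o=robot.observe()
p,M,Rt=rk('B')
print("err local (mm) in tool", Rt.T@(o["tool_pos"]-p)*1000, "rot err deg",np.degrees(R.from_matrix(o["eef_rot"].T@Rt).as_rotvec()))
for n in("side",): cv2.imwrite(f"pics/{n}10.png",robot.read_camera(n))
crop("pics/side10.png","pics/s10.png",210,280,140,120,5)
E
```

```text
t11.95 p [0.4904 0.2498 0.0665] q [ 0.361  0.592  1.523 -0.031  1.549  1.529] w0.950 F [ 0.7 -0.2  0.4]
tilt deg 30.01 yaw -66.32
err local (mm) in tool [-0.3313  0.2201 10.3805] rot err deg [ 0.0116  0.0568 -0.0703]
```

View pics/s10.png

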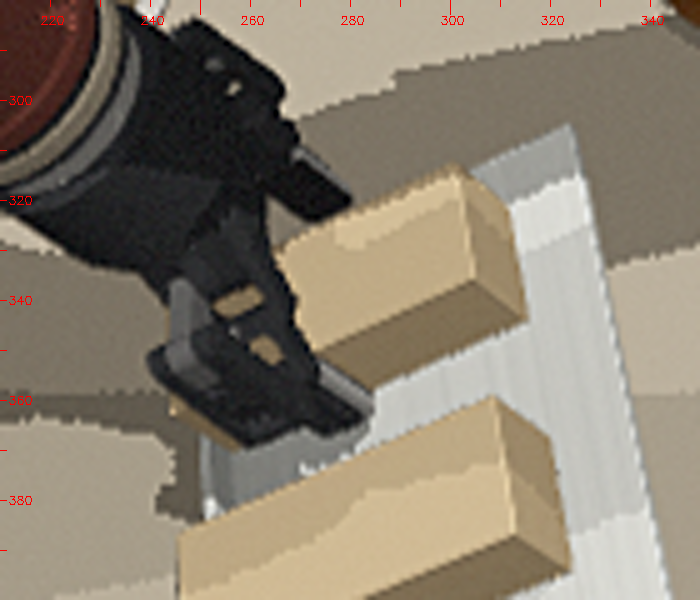

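Request:
move_arm([
  {"dp": [0,0,0],"dr": [0,0,0],"jaw": 0.7},
  {"dp": [0,0,0],"dr": [0,0,0],"jaw": 0.3},
  {"dp": [0,0,0],"dr": [0,0,0],"jaw": 0.3},
  {"dp": [0,0,0],"dr": [0,0,0],"jaw": 0.3},
  {"dp": [0,0,0],"dr": [0,0,0],"jaw": 0.3},
  {"dp": [0,0,-0.05],"dr": [0,0,0],"jaw": 0.3},
  {"dp": [0,0,-0.3],"dr": [0,0,0],"jaw": 0.3},
  {"dp": [0,0,-0.45],"dr": [0,0,0],"jaw": 0.3},
  {"dp": [0,0,-0.45],"dr": [0,0,0],"jaw": 0.3},
], squeeze=60)

```text
clock: 13.12
tool_pos: [0.5464, 0.275, 0.1741]
eef_rot: [[0.402, -0.792, -0.46], [-0.916, -0.344, -0.207], [0.005, 0.504, -0.864]]
force: [0.6, 0.2, -1.0]
gripper_width: 0.575
```

```bash
python3 - <<'E'
from pl import *
st();o=robot.observe()
for n in("side",): cv2.imwrite(f"pics/{n}11.png",robot.read_camera(n))
E
```

```text
t13.12 p [0.5464 0.275  0.1741] q [ 0.366  0.589  1.305 -0.029  1.775  1.527] w0.575 F [ 0.6  0.2 -1. ]
tilt deg 30.27 yaw -66.32
```

View pics/side11.png

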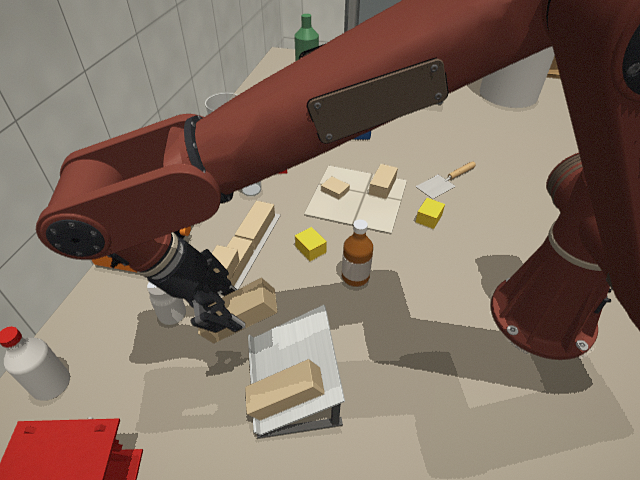

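```bash
python3 -c "
from pl import *
o=robot.observe()
p1=np.array([.56,.26,.25])
plan(p1,o['eef_rot'],2,.3)
print()
plan([.6738,-.0102,.16],tool(-2.62),10,.3,p0=p1,R0=o['eef_rot'])"
```

```text
{"dp":[0.097,0.166,-0.303],"dr":[0,0,0],"jaw":0.3},
{"dp":[0.097,0.166,-0.303],"dr":[0,0,0],"jaw":0.3},

{"dp":[0.293,-0.042,0.082],"dr":[0.093,0.056,-0.218],"jaw":0.3},
{"dp":[0.293,-0.006,0.091],"dr":[0.093,0.056,-0.218],"jaw":0.3},
{"dp":[0.289,0.031,0.099],"dr":[0.093,0.056,-0.218],"jaw":0.3},
{"dp":[0.281,0.066,0.105],"dr":[0.093,0.056,-0.218],"jaw":0.3},
{"dp":[0.268,0.101,0.108],"dr":[0.093,0.056,-0.218],"jaw":0.3},
{"dp":[0.252,0.135,0.11],"dr":[0.093,0.056,-0.218],"jaw":0.3},
{"dp":[0.233,0.166,0.11],"dr":[0.093,0.056,-0.218],"jaw":0.3},
{"dp":[0.21,0.196,0.108],"dr":[0.093,0.056,-0.218],"jaw":0.3},
{"dp":[0.184,0.222,0.104],"dr":[0.093,0.056,-0.218],"jaw":0.3},
{"dp":[0.156,0.245,0.097],"dr":[0.093,0.056,-0.218],"jaw":0.3},
```

Request:
move_arm([
  {"dp": [0.097,0.166,-0.303],"dr": [0,0,0],"jaw": 0.3},
  {"dp": [0.097,0.166,-0.303],"dr": [0,0,0],"jaw": 0.3},
])

```text
clock: 13.42
tool_pos: [0.5552, 0.258, 0.2427]
eef_rot: [[0.402, -0.792, -0.46], [-0.916, -0.345, -0.207], [0.005, 0.504, -0.864]]
force: [1.3, 0.2, -2.0]
gripper_width: 0.571
```

Request:
move_arm([
  {"dp": [0.293,-0.042,0.082],"dr": [0.093,0.056,-0.218],"jaw": 0.3},
  {"dp": [0.293,-0.006,0.091],"dr": [0.093,0.056,-0.218],"jaw": 0.3},
  {"dp": [0.289,0.031,0.099],"dr": [0.093,0.056,-0.218],"jaw": 0.3},
  {"dp": [0.281,0.066,0.105],"dr": [0.093,0.056,-0.218],"jaw": 0.3},
  {"dp": [0.268,0.101,0.108],"dr": [0.093,0.056,-0.218],"jaw": 0.3},
  {"dp": [0.252,0.135,0.11],"dr": [0.093,0.056,-0.218],"jaw": 0.3},
  {"dp": [0.233,0.166,0.11],"dr": [0.093,0.056,-0.218],"jaw": 0.3},
  {"dp": [0.21,0.196,0.108],"dr": [0.093,0.056,-0.218],"jaw": 0.3},
  {"dp": [0.184,0.222,0.104],"dr": [0.093,0.056,-0.218],"jaw": 0.3},
  {"dp": [0.156,0.245,0.097],"dr": [0.093,0.056,-0.218],"jaw": 0.3},
])

```text
clock: 14.68
tool_pos: [0.6679, -0.0125, 0.1516]
eef_rot: [[0.999, -0.04, -0.012], [-0.04, -0.999, 0.0], [-0.012, 0.0, -1.0]]
force: [0.7, -0.2, -0.7]
gripper_width: 0.577
```

Request:
move_arm([
  {"dp": [0,0,0],"dr": [0,0,0],"jaw": 0.3},
  {"dp": [0,0,0],"dr": [0,0,0],"jaw": 0.3},
  {"dp": [0,0,0],"dr": [0,0,0],"jaw": 0.3},
])

```text
clock: 15.05
tool_pos: [0.6689, -0.0107, 0.1532]
eef_rot: [[0.999, -0.043, -0.01], [-0.043, -0.999, -0.001], [-0.01, 0.002, -1.0]]
force: [0.5, 0.6, -1.3]
gripper_width: 0.574
```

```bash
python3 - <<'E'
from pl import *
st();o=robot.observe()
print("rot err tool deg",np.degrees(R.from_matrix(o["eef_rot"].T@tool(-2.62)).as_rotvec()))
E
```

```text
t15.05 p [ 0.6689 -0.0107  0.1532] q [-0.12   0.384  1.555 -0.003  1.212 -0.076] w0.574 F [ 0.5  0.6 -1.3]
tilt deg 0.59 yaw -2.45
rot err tool deg [0.09931522 0.5773719  0.16840734]
```

Request:
move_arm([
  {"dp": [0.025,-0.004,0.2],"dr": [0.003,0.02,0.006],"jaw": 0.3},
  {"dp": [0.024,0,0.2],"dr": [0,0,0],"jaw": 0.3},
  {"dp": [0,0,0.08],"dr": [0,0,0],"jaw": 0.3},
  {"dp": [0,0,0],"dr": [0,0,0],"jaw": 0.3},
  {"dp": [0,0,0],"dr": [0,0,0],"jaw": 0.3},
  {"dp": [0,0,0],"dr": [0,0,0],"jaw": 0.3},
])

```text
clock: 15.8
tool_pos: [0.6747, -0.0119, 0.1062]
eef_rot: [[0.999, -0.047, 0.002], [-0.047, -0.999, -0.001], [0.002, 0.001, -1.0]]
force: [0.4, -0.0, -1.8]
gripper_width: 0.573
```

```bash
python3 - <<'E'
from pl import *
st();o=robot.observe()
print("rot err tool deg",np.degrees(R.from_matrix(o["eef_rot"].T@tool(-2.62)).as_rotvec()))
for n in("top","side",): cv2.imwrite(f"pics/{n}12.png",robot.read_camera(n))
crop("pics/side12.png","pics/s12.png",190,170,100,115,7)
crop("pics/top12.png","pics/t12.png",250,130,150,70,5)
E
python3 - <<'E'
from cmp import *
p=robot.observe()["tool_pos"]
print("aligned");local((0,0),p[2]+.0104,hl=65)
E
```

```text
t15.80 p [ 0.6747 -0.0119  0.1062] q [-0.121  0.439  1.576 -0.     1.124 -0.074] w0.573 F [ 0.4 -0.  -1.8]
tilt deg 0.14 yaw -2.68
rot err tool deg [ 0.0323389  -0.13470578 -0.06379445]
aligned
(25, 65, 20) [214.8 225.4]
(-25, 65, 20) [236.4 230.5]
(25, 65, -20) [217.8 238.7]
(-25, 65, -20) [238.7 243.8]
(25, -65, 20) [240.6 188.3]
(-25, -65, 20) [260.6 192.6]
(-25, -65, -20) [262.2 205.8]
```

View pics/s12.png

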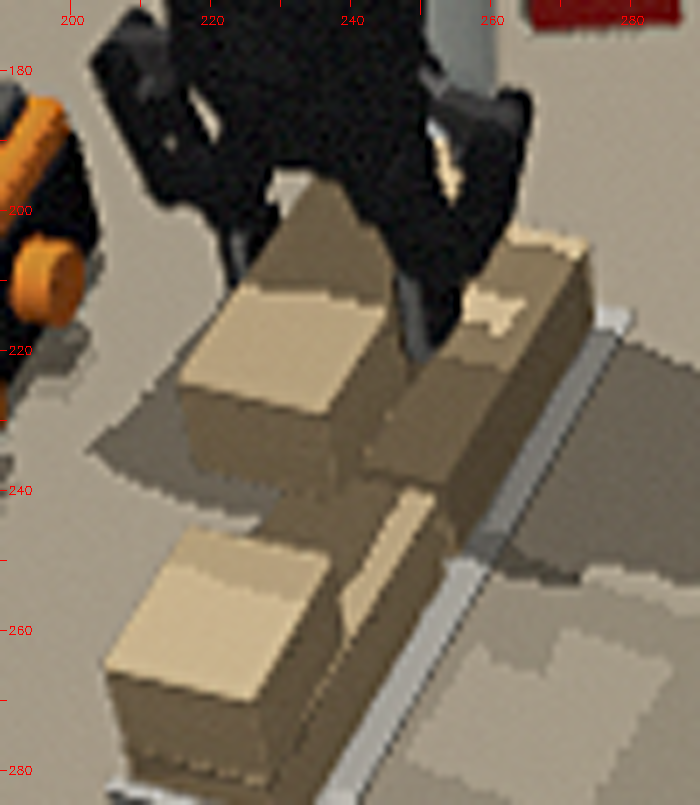

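View pics/t12.png

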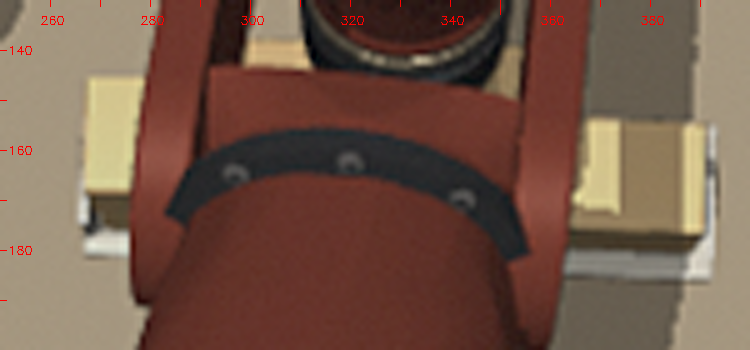

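Request:
move_arm([
  {"dp": [-0.006,-0.026,0.04],"dr": [0,-0.003,-0.002],"jaw": 0.3},
  {"dp": [0,0,0.04],"dr": [0,0,0],"jaw": 0.3},
  {"dp": [0,0,0],"dr": [0,0,0],"jaw": 0.3},
  {"dp": [0,0,0],"dr": [0,0,0],"jaw": 0.3},
])

```text
clock: 16.4
tool_pos: [0.6734, -0.0092, 0.097]
eef_rot: [[0.999, -0.046, -0.001], [-0.046, -0.999, -0.0], [-0.001, 0.0, -1.0]]
force: [-0.4, 0.3, -2.0]
gripper_width: 0.576
```

```bash
python3 - <<'E'
from pl import *
st();o=robot.observe()
for n in("side",): cv2.imwrite(f"pics/{n}13.png",robot.read_camera(n))
crop("pics/side13.png","pics/s13.png",200,205,60,60,12)
E
python3 - <<'E'
from cmp import *
p=robot.observe()["tool_pos"]
print("aligned");local((0,0),p[2]+.0104,hl=65)
E
```

```text
t16.40 p [ 0.6734 -0.0092  0.097 ] q [-1.180e-01  4.490e-01  1.581e+00 -1.000e-03  1.113e+00 -7.200e-02] w0.576 F [-0.4  0.3 -2. ]
tilt deg 0.07 yaw -2.62
aligned
(25, 65, 20) [215.5 228.4]
(-25, 65, 20) [236.9 233.5]
(25, 65, -20) [218.4 241.6]
(-25, 65, -20) [239.3 246.7]
(25, -65, 20) [241.1 191.3]
(-25, -65, 20) [261.  195.6]
(-25, -65, -20) [262.5 208.7]
```

View pics/s13.png

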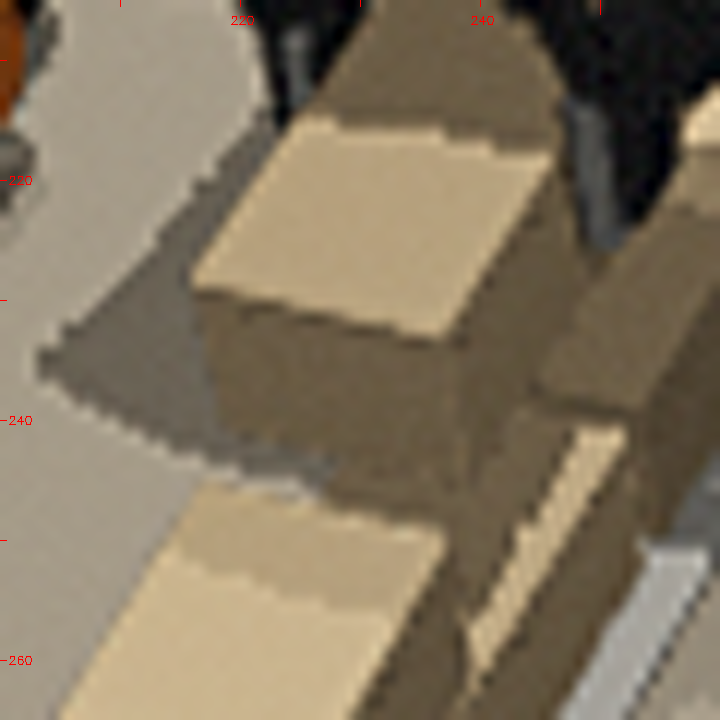

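Request:
move_arm([
  {"dp": [0.002,-0.003,0.1],"dr": [0,0,0],"jaw": 0.3},
  {"dp": [0,0,0.12],"dr": [0,0,0],"jaw": 0.3},
  {"dp": [0,0,0.1],"dr": [0,0,0],"jaw": 0.3},
  {"dp": [0,0,0.06],"dr": [0,0,0],"jaw": 0.3},
  {"dp": [0,0,0],"dr": [0,0,0],"jaw": 0.3},
  {"dp": [0,0,0],"dr": [0,0,0],"jaw": 0.3},
])

```text
clock: 17.2
tool_pos: [0.674, -0.0089, 0.0595]
eef_rot: [[0.999, -0.046, -0.0], [-0.046, -0.999, -0.0], [-0.0, 0.0, -1.0]]
force: [-0.2, -0.6, -1.2]
gripper_width: 0.579
```

```bash
python3 - <<'E'
from pl import *
st();o=robot.observe()
for n in("side",): cv2.imwrite(f"pics/{n}14.png",robot.read_camera(n))
crop("pics/side14.png","pics/s14.png",200,215,60,60,12)
E
python3 - <<'E'
from cmp import *
p=robot.observe()["tool_pos"]
print("aligned");local((0,0),p[2]+.0104,hl=65)
E
```

```text
t17.20 p [ 0.674  -0.0089  0.0595] q [-1.170e-01  4.970e-01  1.593e+00 -1.000e-03  1.052e+00 -7.100e-02] w0.579 F [-0.2 -0.6 -1.2]
tilt deg 0.03 yaw -2.62
aligned
(25, 65, 20) [218.2 240.7]
(-25, 65, 20) [239.1 245.8]
(25, 65, -20) [221.  253.2]
(-25, 65, -20) [241.3 258.3]
(25, -65, 20) [243.  203.6]
(-25, -65, 20) [262.4 207.9]
(-25, -65, -20) [263.8 220.3]
```

View pics/s14.png

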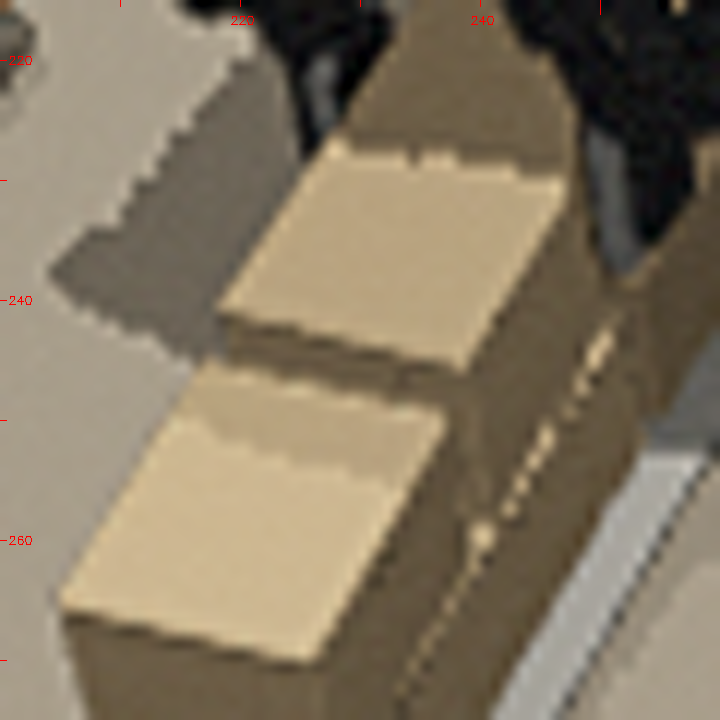

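Request:
move_arm([
  {"dp": [0,0,0.02],"dr": [0,0,0],"jaw": 0.3},
  {"dp": [0,0,0.02],"dr": [0,0,0],"jaw": 0.3},
  {"dp": [0,0,0.01],"dr": [0,0,0],"jaw": 0.3},
  {"dp": [0,0,0],"dr": [0,0,0],"jaw": 0.3},
])

```text
clock: 17.75
tool_pos: [0.6735, -0.0089, 0.054]
eef_rot: [[0.999, -0.046, -0.001], [-0.046, -0.999, -0.0], [-0.001, 0.0, -1.0]]
force: [0.2, 0.4, -1.4]
gripper_width: 0.577
```

Request:
move_arm([
  {"dp": [0,0,0.006],"dr": [0,0,0],"jaw": 0.3},
  {"dp": [0,0,0.005],"dr": [0,0,0],"jaw": 0.3},
  {"dp": [0,0,0],"dr": [0,0,0],"jaw": 0.3},
])

```text
clock: 18.12
tool_pos: [0.6736, -0.0089, 0.053]
eef_rot: [[0.999, -0.046, -0.001], [-0.046, -0.999, -0.0], [-0.001, 0.0, -1.0]]
force: [0.3, 0.3, -1.1]
gripper_width: 0.575
```

Request:
move_arm([
  {"dp": [0,0,0.006],"dr": [0,0,0],"jaw": 0.3},
  {"dp": [0,0,0],"dr": [0,0,0],"jaw": 0.3},
])

```text
clock: 18.38
tool_pos: [0.6736, -0.0089, 0.0524]
eef_rot: [[0.999, -0.046, -0.001], [-0.046, -0.999, -0.0], [-0.001, 0.0, -1.0]]
force: [-0.7, 0.2, -1.8]
gripper_width: 0.577
```

Request:
move_arm([
  {"dp": [0,0,0.006],"dr": [0,0,0],"jaw": 0.3},
  {"dp": [0,0,0.004],"dr": [0,0,0],"jaw": 0.3},
  {"dp": [0,0,0],"dr": [0,0,0],"jaw": 0.3},
])

```text
clock: 18.75
tool_pos: [0.6737, -0.0089, 0.0518]
eef_rot: [[0.999, -0.046, -0.001], [-0.046, -0.999, -0.0], [-0.001, 0.0, -1.0]]
force: [-1.1, 1.1, 0.9]
gripper_width: 0.577
```

```bash
python3 - <<'E'
from pl import *
st();o=robot.observe()
for n in("side",): cv2.imwrite(f"pics/{n}15.png",robot.read_camera(n))
crop("pics/side15.png","pics/s15.png",200,195,80,80,9)
E
python3 - <<'E'
from cmp import *
p=robot.observe()["tool_pos"]
print("aligned");local((0,0),.064,hl=65)
E
```

```text
t18.75 p [ 0.6737 -0.0089  0.0518] q [-1.170e-01  5.070e-01  1.595e+00 -1.000e-03  1.040e+00 -7.100e-02] w0.577 F [-1.1  1.1  0.9]
tilt deg 0.05 yaw -2.62
aligned
(25, 65, 20) [218.7 242.7]
(-25, 65, 20) [239.5 247.8]
(25, 65, -20) [221.4 255. ]
(-25, 65, -20) [241.7 260.1]
(25, -65, 20) [243.3 205.5]
(-25, -65, 20) [262.6 209.8]
(-25, -65, -20) [264.  222.2]
```

View pics/s15.png

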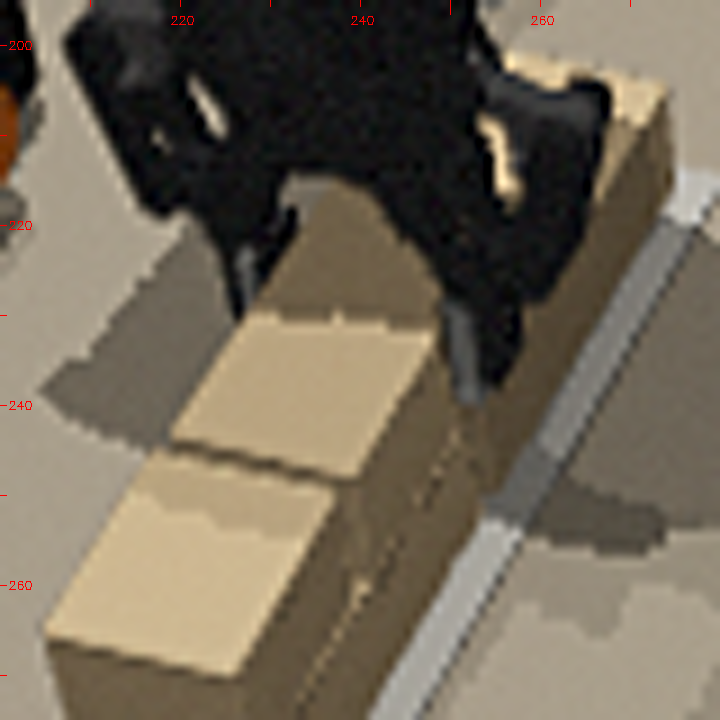

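Request:
move_arm([
  {"dp": [0,0,0.004],"dr": [0,0,0],"jaw": 0.3},
  {"dp": [0,0,0],"dr": [0,0,0],"jaw": 0.3},
  {"dp": [0,0,0],"dr": [0,0,0],"jaw": 0.66},
  {"dp": [0,0,0],"dr": [0,0,0],"jaw": 0.8},
  {"dp": [0,0,0],"dr": [0,0,0],"jaw": 0.8},
  {"dp": [0,0,-0.1],"dr": [0,0,0],"jaw": 0.8},
  {"dp": [0,0,-0.35],"dr": [0,0,0],"jaw": 0.8},
  {"dp": [0,0,-0.5],"dr": [0,0,0],"jaw": 0.8},
  {"dp": [0,0,-0.5],"dr": [0,0,0],"jaw": 0.8},
])

```text
clock: 19.92
tool_pos: [0.6737, -0.0088, 0.198]
eef_rot: [[0.999, -0.046, -0.001], [-0.046, -0.999, -0.0], [-0.001, 0.0, -1.0]]
force: [0.1, -0.4, -1.4]
gripper_width: 0.802
```

```bash
python3 - <<'E'
from pl import *
st();o=robot.observe()
p,M,Rt=rk('A');n=M[:,2]
p0=o["tool_pos"];p1=np.array([.64,.12,.25]);Rm=o["eef_rot"]
plan(p+n*.14,Rt,10,.95)
E
```

```text
t19.93 p [ 0.6737 -0.0088  0.198 ] q [-1.170e-01  3.460e-01  1.518e+00 -1.000e-03  1.279e+00 -7.100e-02] w0.802 F [ 0.1 -0.4 -1.4]
tilt deg 0.04 yaw -2.62
{"dp":[-0.171,-0.369,0.001],"dr":[-0.094,-0.058,0.214],"jaw":0.95},
{"dp":[-0.21,-0.348,-0.01],"dr":[-0.094,-0.058,0.214],"jaw":0.95},
{"dp":[-0.246,-0.323,-0.019],"dr":[-0.094,-0.058,0.214],"jaw":0.95},
{"dp":[-0.28,-0.294,-0.026],"dr":[-0.094,-0.058,0.214],"jaw":0.95},
{"dp":[-0.31,-0.261,-0.031],"dr":[-0.094,-0.058,0.214],"jaw":0.95},
{"dp":[-0.337,-0.225,-0.033],"dr":[-0.094,-0.058,0.214],"jaw":0.95},
{"dp":[-0.36,-0.186,-0.032],"dr":[-0.094,-0.058,0.214],"jaw":0.95},
{"dp":[-0.379,-0.145,-0.029],"dr":[-0.094,-0.058,0.214],"jaw":0.95},
{"dp":[-0.393,-0.102,-0.024],"dr":[-0.094,-0.058,0.214],"jaw":0.95},
{"dp":[-0.402,-0.059,-0.016],"dr":[-0.094,-0.058,0.214],"jaw":0.95},
```

Request:
move_arm([
  {"dp": [-0.171,-0.369,0.001],"dr": [-0.094,-0.058,0.214],"jaw": 0.95},
  {"dp": [-0.21,-0.348,-0.01],"dr": [-0.094,-0.058,0.214],"jaw": 0.95},
  {"dp": [-0.246,-0.323,-0.019],"dr": [-0.094,-0.058,0.214],"jaw": 0.95},
  {"dp": [-0.28,-0.294,-0.026],"dr": [-0.094,-0.058,0.214],"jaw": 0.95},
  {"dp": [-0.31,-0.261,-0.031],"dr": [-0.094,-0.058,0.214],"jaw": 0.95},
  {"dp": [-0.337,-0.225,-0.033],"dr": [-0.094,-0.058,0.214],"jaw": 0.95},
  {"dp": [-0.36,-0.186,-0.032],"dr": [-0.094,-0.058,0.214],"jaw": 0.95},
  {"dp": [-0.379,-0.145,-0.029],"dr": [-0.094,-0.058,0.214],"jaw": 0.95},
  {"dp": [-0.393,-0.102,-0.024],"dr": [-0.094,-0.058,0.214],"jaw": 0.95},
  {"dp": [-0.402,-0.059,-0.016],"dr": [-0.094,-0.058,0.214],"jaw": 0.95},
])

```text
clock: 21.18
tool_pos: [0.5194, 0.369, 0.1956]
eef_rot: [[0.412, -0.787, -0.458], [-0.911, -0.357, -0.206], [-0.001, 0.503, -0.865]]
force: [1.0, -0.5, 0.1]
gripper_width: 0.95
```

Request:
move_arm([
  {"dp": [0,0,0],"dr": [0,0,0],"jaw": 0.95},
  {"dp": [0,0,0],"dr": [0,0,0],"jaw": 0.95},
])

```text
clock: 21.42
tool_pos: [0.5201, 0.3671, 0.1951]
eef_rot: [[0.416, -0.786, -0.457], [-0.909, -0.361, -0.207], [-0.002, 0.502, -0.865]]
force: [-0.0, -0.3, 0.3]
gripper_width: 0.949
```

```bash
python3 - <<'E'
from pl import *
st();o=robot.observe()
p,M,Rt=rk('A')
print("err local (mm) in tool", Rt.T@(o["tool_pos"]-p)*1000, "rot err",R.from_matrix(o["eef_rot"].T@Rt).as_rotvec()/.5)
for n in("top","side"): cv2.imwrite(f"pics/{n}16.png",robot.read_camera(n))
crop("pics/top16.png","pics/t16.png",250,130,150,70,5)
crop("pics/side16.png","pics/s16.png",190,190,95,100,7)
E
```

```text
t21.43 p [0.5201 0.3671 0.1951] q [0.489 0.616 1.223 0.033 1.827 1.63 ] w0.949 F [-0.  -0.3  0.3]
tilt deg 30.12 yaw -65.42
err local (mm) in tool [   0.6039   -0.9627 -138.7368] rot err [ 0.0041 -0.001   0.004 ]
```

View pics/t16.png

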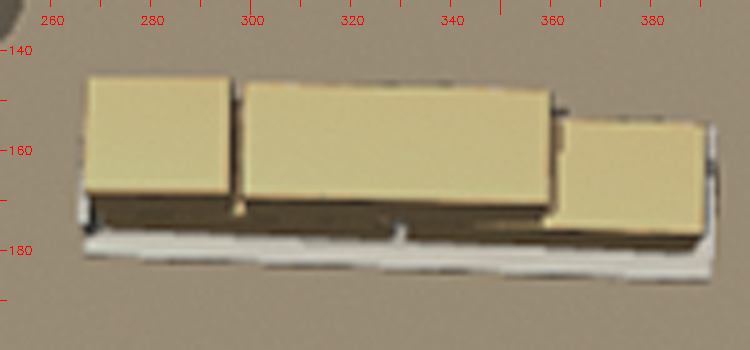

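View pics/s16.png

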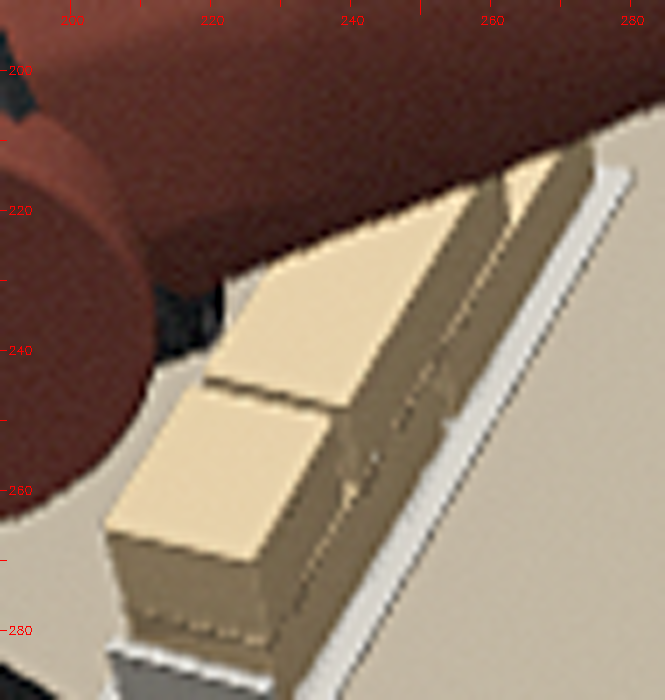

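```bash
python3 - <<'E'
from chk import *
rel(t,[((25,65,20),(299,146.3)),((25,-65,20),(360,148)),((-25,-65,20),(359.7,171.3)),((-25,65,20),(298.5,169.3)),],.064,65)
rel(t,[((25,31,20),(267.4,145.3)),((25,-31,20),(296.2,145.7)),((-25,-31,20),(296,168.6)),((-25,31,20),(266.8,168.2)),],.064,31)
rel(s,[((25,65,20),(219,244)),((-25,65,20),(239.7,248.2)),((-25,-65,20),(261.5,215)) ][:2]+[((-25,65,20),(239.7,248.2))],.064,65)
E
```

```text
top block in tray mm [-0.342   1.9715 64.    ] yaw rel deg 0.5779976564085137 rms 0.24112263537765613
top block in tray mm [ -0.4394 102.708   64.    ] yaw rel deg 1.6633064601662182 rms 0.14585705024477394
side block in tray mm [ 1.0743  2.1347 64.    ] yaw rel deg 2.250706724871186 rms 0.19084104532159266
```

Request:
move_arm([
  {"dp": [-0.006,0.01,0.2],"dr": [0.004,0,0.004],"jaw": 0.95},
  {"dp": [0,0,0.35],"dr": [0,0,0],"jaw": 0.95},
  {"dp": [0,0,0.35],"dr": [0,0,0],"jaw": 0.95},
  {"dp": [0,0,0.15],"dr": [0,0,0],"jaw": 0.95},
  {"dp": [0,0,0],"dr": [0,0,0],"jaw": 0.95},
  {"dp": [0,0,0],"dr": [0,0,0],"jaw": 0.95},
])

```text
clock: 22.28
tool_pos: [0.4723, 0.3465, 0.106]
eef_rot: [[0.413, -0.789, -0.454], [-0.911, -0.359, -0.204], [-0.002, 0.498, -0.867]]
force: [0.1, -0.1, 0.9]
gripper_width: 0.951
```

```bash
python3 - <<'E'
from pl import *
st();o=robot.observe()
p,M,Rt=rk('A')
print("err local (mm) in tool", Rt.T@(o["tool_pos"]-p)*1000, "rot err ",R.from_matrix(o["eef_rot"].T@Rt).as_rotvec()/.5)
for n in("side",): cv2.imwrite(f"pics/{n}17.png",robot.read_camera(n))
crop("pics/side17.png","pics/s17.png",210,310,140,120,5)
E
```

```text
t22.27 p [0.4723 0.3465 0.106 ] q [0.494 0.601 1.423 0.036 1.638 1.632] w0.951 F [ 0.1 -0.1  0.9]
tilt deg 29.87 yaw -65.6
err local (mm) in tool [ -0.2846  -0.5022 -35.5552] rot err  [-0.0047  0.0016 -0.0016]
```

View pics/s17.png

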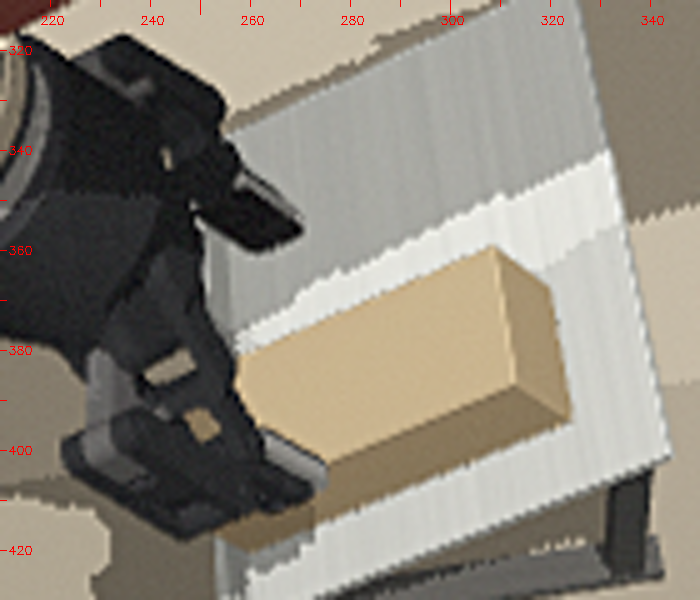

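Request:
move_arm([
  {"dp": [0.003,0.005,0.15],"dr": [-0.004,0,0],"jaw": 0.95},
  {"dp": [0,0,0.15],"dr": [0,0,0],"jaw": 0.95},
  {"dp": [0,0,0.1],"dr": [0,0,0],"jaw": 0.95},
  {"dp": [0,0,0.055],"dr": [0,0,0],"jaw": 0.95},
  {"dp": [0,0,0],"dr": [0,0,0],"jaw": 0.95},
  {"dp": [0,0,0],"dr": [0,0,0],"jaw": 0.7},
  {"dp": [0,0,0],"dr": [0,0,0],"jaw": 0.3},
  {"dp": [0,0,0],"dr": [0,0,0],"jaw": 0.3},
  {"dp": [0,0,0],"dr": [0,0,0],"jaw": 0.3},
  {"dp": [0,0,0],"dr": [0,0,0],"jaw": 0.3},
], squeeze=60)

```text
clock: 23.58
tool_pos: [0.4506, 0.3367, 0.0658]
eef_rot: [[0.413, -0.788, -0.456], [-0.911, -0.359, -0.206], [-0.002, 0.5, -0.866]]
force: [3.0, 2.0, 0.9]
gripper_width: 0.574
```

```bash
python3 - <<'E'
from pl import *
st();o=robot.observe()
p,M,Rt=rk('A')
print("err local (mm) in tool", Rt.T@(o["tool_pos"]-p)*1000, "rot err ",R.from_matrix(o["eef_rot"].T@Rt).as_rotvec()/.5)
E
```

```text
t23.57 p [0.4506 0.3367 0.0658] q [0.497 0.61  1.497 0.037 1.558 1.631] w0.574 F [3.  2.  0.9]
tilt deg 30.02 yaw -65.58
err local (mm) in tool [-0.2884  0.0332 11.1435] rot err  [ 0.0007  0.0013 -0.0011]
```

```bash
python3 -c "
from pl import *
o=robot.observe();Rm=o['eef_rot']
p1=o['tool_pos']+np.array([.055,.024,.115]);p2=np.array([.53,.33,.25])
print(p1);plan(p2,Rm,2,.3,p0=p1)
print()
plan([.6771,.0573,.17],tool(-2.62),10,.3,p0=p2,R0=Rm)"
```

```text
[0.50561829 0.36068209 0.18083076]
{"dp":[0.19,0.132,-0.324],"dr":[0,0,0],"jaw":0.3},
{"dp":[0.19,0.132,-0.324],"dr":[0,0,0],"jaw":0.3},

{"dp":[0.309,-0.058,0.058],"dr":[0.094,0.058,-0.214],"jaw":0.3},
{"dp":[0.312,-0.022,0.069],"dr":[0.094,0.058,-0.214],"jaw":0.3},
{"dp":[0.31,0.015,0.078],"dr":[0.094,0.058,-0.214],"jaw":0.3},
{"dp":[0.304,0.052,0.086],"dr":[0.094,0.058,-0.214],"jaw":0.3},
{"dp":[0.294,0.088,0.091],"dr":[0.094,0.058,-0.214],"jaw":0.3},
{"dp":[0.28,0.123,0.094],"dr":[0.094,0.058,-0.214],"jaw":0.3},
{"dp":[0.262,0.156,0.096],"dr":[0.094,0.058,-0.214],"jaw":0.3},
{"dp":[0.241,0.188,0.095],"dr":[0.094,0.058,-0.214],"jaw":0.3},
{"dp":[0.217,0.217,0.092],"dr":[0.094,0.058,-0.214],"jaw":0.3},
{"dp":[0.189,0.243,0.087],"dr":[0.094,0.058,-0.214],"jaw":0.3},
```

Request:
move_arm([
  {"dp": [0,0,-0.05],"dr": [0,0,0],"jaw": 0.3},
  {"dp": [0,0,-0.3],"dr": [0,0,0],"jaw": 0.3},
  {"dp": [0,0,-0.45],"dr": [0,0,0],"jaw": 0.3},
  {"dp": [0,0,-0.45],"dr": [0,0,0],"jaw": 0.3},
])

```text
clock: 24.08
tool_pos: [0.506, 0.3615, 0.173]
eef_rot: [[0.414, -0.785, -0.461], [-0.91, -0.357, -0.209], [-0.001, 0.506, -0.862]]
force: [0.0, 0.2, -1.5]
gripper_width: 0.573
```

Request:
move_arm([
  {"dp": [0.19,0.132,-0.36],"dr": [0,0,0],"jaw": 0.3},
  {"dp": [0.19,0.132,-0.36],"dr": [0,0,0],"jaw": 0.3},
])

```text
clock: 24.32
tool_pos: [0.5341, 0.3323, 0.2486]
eef_rot: [[0.414, -0.785, -0.461], [-0.91, -0.358, -0.208], [-0.001, 0.506, -0.863]]
force: [0.2, 0.1, -3.1]
gripper_width: 0.576
```

Request:
move_arm([
  {"dp": [0.309,-0.058,0.058],"dr": [0.094,0.058,-0.214],"jaw": 0.3},
  {"dp": [0.312,-0.022,0.069],"dr": [0.094,0.058,-0.214],"jaw": 0.3},
  {"dp": [0.31,0.015,0.078],"dr": [0.094,0.058,-0.214],"jaw": 0.3},
  {"dp": [0.304,0.052,0.086],"dr": [0.094,0.058,-0.214],"jaw": 0.3},
  {"dp": [0.294,0.088,0.091],"dr": [0.094,0.058,-0.214],"jaw": 0.3},
  {"dp": [0.28,0.123,0.094],"dr": [0.094,0.058,-0.214],"jaw": 0.3},
  {"dp": [0.262,0.156,0.096],"dr": [0.094,0.058,-0.214],"jaw": 0.3},
  {"dp": [0.241,0.188,0.095],"dr": [0.094,0.058,-0.214],"jaw": 0.3},
  {"dp": [0.217,0.217,0.092],"dr": [0.094,0.058,-0.214],"jaw": 0.3},
  {"dp": [0.189,0.243,0.087],"dr": [0.094,0.058,-0.214],"jaw": 0.3},
])

```text
clock: 25.58
tool_pos: [0.68, 0.0593, 0.167]
eef_rot: [[0.999, -0.044, -0.005], [-0.044, -0.999, 0.0], [-0.005, -0.0, -1.0]]
force: [1.0, 0.0, -2.2]
gripper_width: 0.579
```

Request:
move_arm([
  {"dp": [0,0,0],"dr": [0,0,0],"jaw": 0.3},
  {"dp": [0,0,0],"dr": [0,0,0],"jaw": 0.3},
  {"dp": [0,0,0],"dr": [0,0,0],"jaw": 0.3},
])

```text
clock: 25.95
tool_pos: [0.6811, 0.0612, 0.1687]
eef_rot: [[0.999, -0.046, -0.002], [-0.046, -0.999, -0.001], [-0.002, 0.001, -1.0]]
force: [-0.3, -0.4, -1.6]
gripper_width: 0.575
```

```bash
python3 - <<'E'
from pl import *
st();o=robot.observe()
print("rot err",R.from_matrix(o["eef_rot"].T@tool(-2.62)).as_rotvec()/.5)
plan([.6771,.0573,.112],tool(-2.62),3,.3)
E
```

```text
t25.95 p [0.6811 0.0612 0.1687] q [-1.200e-02  3.930e-01  1.512e+00 -1.000e-03  1.238e+00  3.400e-02] w0.575 F [-0.3 -0.4 -1.6]
tilt deg 0.12 yaw -2.66
rot err [ 0.00227209  0.00369683 -0.00140403]
{"dp":[-0.012,0.013,0.189],"dr":[0.001,0.001,-0],"jaw":0.3},
{"dp":[-0.012,0.014,0.189],"dr":[0.001,0.001,-0],"jaw":0.3},
{"dp":[-0.012,0.014,0.189],"dr":[0.001,0.001,-0],"jaw":0.3},
```

Request:
move_arm([
  {"dp": [-0.014,0.014,0.2],"dr": [0.002,0.003,-0.001],"jaw": 0.3},
  {"dp": [-0.014,0.014,0.2],"dr": [0,0,0],"jaw": 0.3},
  {"dp": [-0.01,0.014,0.16],"dr": [0,0,0],"jaw": 0.3},
  {"dp": [0,0,0.05],"dr": [0,0,0],"jaw": 0.3},
  {"dp": [0,0,0],"dr": [0,0,0],"jaw": 0.3},
  {"dp": [0,0,0],"dr": [0,0,0],"jaw": 0.3},
])

```text
clock: 26.7
tool_pos: [0.6786, 0.0559, 0.109]
eef_rot: [[0.999, -0.047, 0.003], [-0.047, -0.999, -0.0], [0.003, 0.0, -1.0]]
force: [-0.1, 0.7, -2.8]
gripper_width: 0.581
```

```bash
python3 - <<'E'
from pl import *
st();o=robot.observe()
for n in("side",): cv2.imwrite(f"pics/{n}18.png",robot.read_camera(n))
crop("pics/side18.png","pics/s18.png",185,185,90,110,7)
E
python3 - <<'E'
from cmp import *
p=robot.observe()["tool_pos"]
print("aligned");local((0,68),p[2]+.0111+.0018,hl=65)
E
```

```text
t26.70 p [0.6786 0.0559 0.109 ] q [-0.021  0.447  1.559 -0.     1.133  0.027] w0.581 F [-0.1  0.7 -2.8]
tilt deg 0.17 yaw -2.7
aligned
(25, 65, 20) [198.9 245.6]
(-25, 65, 20) [221.4 251.2]
(25, 65, -20) [202.5 259. ]
(-25, 65, -20) [224.4 264.6]
(25, -65, 20) [227.3 205. ]
(-25, -65, 20) [248.2 209.6]
(-25, -65, -20) [250.1 223.1]
```

View pics/s18.png

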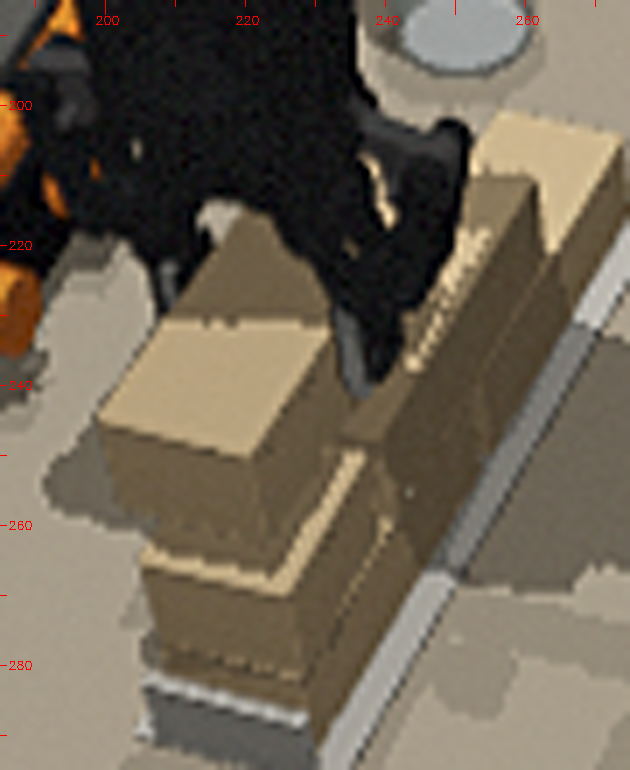

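Request:
move_arm([
  {"dp": [-0.02,-0.02,0.05],"dr": [0,-0.006,0.002],"jaw": 0.3},
  {"dp": [0,0,0.05],"dr": [0,0,0],"jaw": 0.3},
  {"dp": [0,0,0],"dr": [0,0,0],"jaw": 0.3},
  {"dp": [0,0,0],"dr": [0,0,0],"jaw": 0.3},
  {"dp": [0,0,0],"dr": [0,0,0],"jaw": 0.3},
])

```text
clock: 27.38
tool_pos: [0.676, 0.058, 0.0982]
eef_rot: [[0.999, -0.048, -0.002], [-0.048, -0.999, -0.0], [-0.002, 0.0, -1.0]]
force: [0.0, 1.1, -2.7]
gripper_width: 0.579
```

```bash
python3 - <<'E'
from pl import *
st();o=robot.observe()
for n in("side",): cv2.imwrite(f"pics/{n}19.png",robot.read_camera(n))
crop("pics/side19.png","pics/s19.png",190,225,60,60,12)
E
python3 - <<'E'
from cmp import *
p=robot.observe()["tool_pos"]
print("aligned");local((0,68),p[2]+.0111+.0018,hl=65)
E
```

```text
t27.38 p [0.676  0.058  0.0982] q [-0.018  0.458  1.566 -0.     1.119  0.03 ] w0.579 F [ 0.   1.1 -2.7]
tilt deg 0.09 yaw -2.75
aligned
(25, 65, 20) [199.9 249.4]
(-25, 65, 20) [222.2 255. ]
(25, 65, -20) [203.4 262.6]
(-25, 65, -20) [225.2 268.2]
(25, -65, 20) [228.  208.7]
(-25, -65, 20) [248.7 213.4]
(-25, -65, -20) [250.7 226.6]
```

View pics/s19.png

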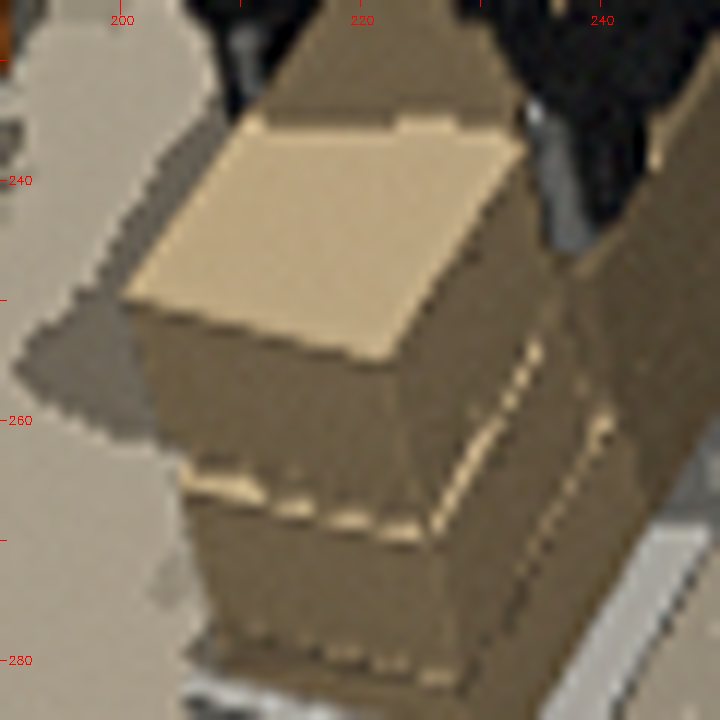

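Request:
move_arm([
  {"dp": [0.006,0,0.02],"dr": [0,0.002,-0.002],"jaw": 0.3},
  {"dp": [0,0,0.02],"dr": [0,0,0],"jaw": 0.3},
  {"dp": [0,0,0.015],"dr": [0,0,0],"jaw": 0.3},
  {"dp": [0,0,0],"dr": [0,0,0],"jaw": 0.3},
  {"dp": [0,0,0],"dr": [0,0,0],"jaw": 0.3},
])

```text
clock: 28.05
tool_pos: [0.6764, 0.058, 0.0925]
eef_rot: [[0.999, -0.047, -0.001], [-0.047, -0.999, -0.0], [-0.001, 0.0, -1.0]]
force: [-0.2, -0.2, -3.0]
gripper_width: 0.575
```

Request:
move_arm([
  {"dp": [0,0,0.006],"dr": [0,0,0],"jaw": 0.3},
  {"dp": [0,0,0.005],"dr": [0,0,0],"jaw": 0.3},
  {"dp": [0,0,0],"dr": [0,0,0],"jaw": 0.3},
])

```text
clock: 28.42
tool_pos: [0.6764, 0.058, 0.0913]
eef_rot: [[0.999, -0.047, -0.001], [-0.047, -0.999, -0.0], [-0.001, 0.0, -1.0]]
force: [0.9, 0.4, -2.8]
gripper_width: 0.572
```

```bash
python3 - <<'E'
from pl import *
st()
for n in("side",): cv2.imwrite(f"pics/{n}20.png",robot.read_camera(n))
crop("pics/side20.png","pics/s20.png",190,225,60,60,12)
E
python3 - <<'E'
from cmp import *
print("aligned");local((0,68),.104,hl=65)
E
```

```text
t28.43 p [0.6764 0.058  0.0913] q [-0.018  0.466  1.569 -0.     1.108  0.029] w0.572 F [ 0.9  0.4 -2.8]
tilt deg 0.06 yaw -2.69
aligned
(25, 65, 20) [200.5 251.8]
(-25, 65, 20) [222.8 257.4]
(25, 65, -20) [204.1 264.8]
(-25, 65, -20) [225.7 270.4]
(25, -65, 20) [228.5 211.1]
(-25, -65, 20) [249.1 215.8]
(-25, -65, -20) [251.  228.9]
```

View pics/s20.png

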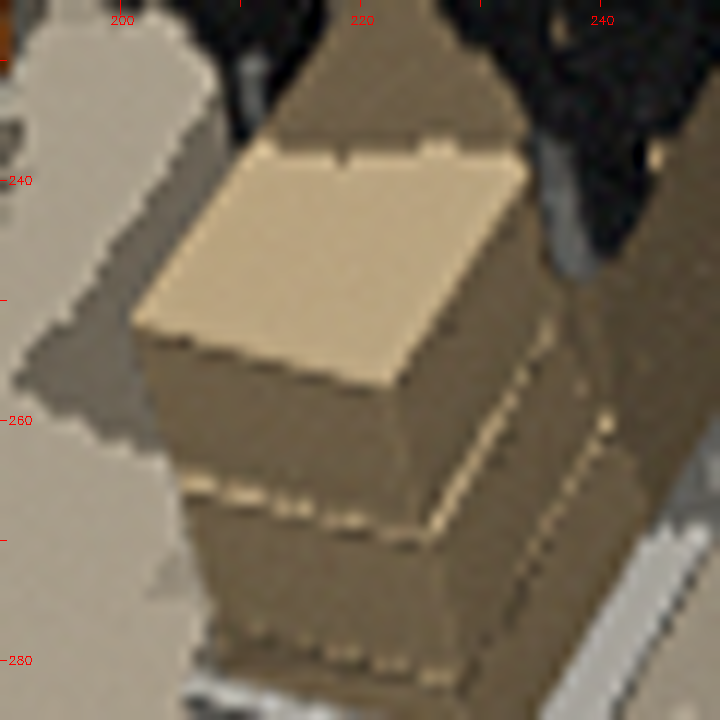

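Aligned: the top block's near corners are at (201, 252) and (222.7, 257), and the aligned prediction is (200.5, 252) and (223, 257). It isn't touching yet, so I'm lowering it further in small steps.

Request:
move_arm([
  {"dp": [0,0,0.006],"dr": [0,0,0],"jaw": 0.3},
  {"dp": [0,0,0.004],"dr": [0,0,0],"jaw": 0.3},
  {"dp": [0,0,0],"dr": [0,0,0],"jaw": 0.3},
])

```text
clock: 28.85
tool_pos: [0.6765, 0.058, 0.0908]
eef_rot: [[0.999, -0.047, -0.001], [-0.047, -0.999, -0.0], [-0.001, 0.0, -1.0]]
force: [-1.3, 0.3, -0.1]
gripper_width: 0.576
```

Request:
move_arm([
  {"dp": [0,0,0.004],"dr": [0,0,0],"jaw": 0.3},
  {"dp": [0,0,0],"dr": [0,0,0],"jaw": 0.3},
  {"dp": [0,0,0],"dr": [0,0,0],"jaw": 0.62},
  {"dp": [0,0,0],"dr": [0,0,0],"jaw": 0.7},
  {"dp": [0,0,0],"dr": [0,0,0],"jaw": 0.8},
  {"dp": [0,0,0],"dr": [0,0,0],"jaw": 0.8},
  {"dp": [0,0,-0.1],"dr": [0,0,0],"jaw": 0.8},
  {"dp": [0,0,-0.35],"dr": [0,0,0],"jaw": 0.8},
  {"dp": [0,0,-0.5],"dr": [0,0,0],"jaw": 0.8},
  {"dp": [0,0,-0.3],"dr": [0,0,0],"jaw": 0.8},
])

```text
clock: 30.1
tool_pos: [0.6781, 0.058, 0.2194]
eef_rot: [[0.999, -0.047, 0.004], [-0.047, -0.999, -0.0], [0.004, 0.0, -1.0]]
force: [0.9, 0.6, -0.1]
gripper_width: 0.797
```

```bash
python3 - <<'E'
from pl import *
st()
plan([.45,.02,.30],tool(-2.62),6,.8)
E
```

```text
t30.10 p [0.6781 0.058  0.2194] q [-0.018  0.339  1.485 -0.     1.313  0.029] w0.797 F [ 0.9  0.6 -0.1]
tilt deg 0.25 yaw -2.69
{"dp":[-0.376,0.081,-0.136],"dr":[0,-0.001,-0],"jaw":0.8},
{"dp":[-0.376,0.081,-0.136],"dr":[0,-0.001,-0],"jaw":0.8},
{"dp":[-0.376,0.081,-0.136],"dr":[0,-0.001,-0],"jaw":0.8},
{"dp":[-0.376,0.081,-0.135],"dr":[0,-0.001,-0],"jaw":0.8},
{"dp":[-0.376,0.081,-0.135],"dr":[0,-0.001,-0],"jaw":0.8},
{"dp":[-0.377,0.081,-0.135],"dr":[0,-0.001,-0],"jaw":0.8},
```

Request:
move_arm([
  {"dp": [-0.1,-0.15,-0.2],"dr": [0,0,0],"jaw": 0.8},
  {"dp": [-0.38,-0.1,-0.2],"dr": [0,0,0],"jaw": 0.8},
  {"dp": [-0.38,-0.1,-0.2],"dr": [0,0,0],"jaw": 0.8},
  {"dp": [-0.38,-0.1,-0.1],"dr": [0,0,0],"jaw": 0.8},
  {"dp": [-0.38,0,0],"dr": [0,0,0],"jaw": 0.8},
  {"dp": [-0.38,0,0],"dr": [0,0,0],"jaw": 0.8},
  {"dp": [0,0,0],"dr": [0,0,0],"jaw": 0.8},
  {"dp": [0,0,0],"dr": [0,0,0],"jaw": 0.8},
])

```text
clock: 31.1
tool_pos: [0.4789, 0.1129, 0.2852]
eef_rot: [[0.999, -0.046, -0.0], [-0.046, -0.999, -0.0], [-0.0, 0.0, -1.0]]
force: [0.4, -0.1, -0.2]
gripper_width: 0.798
```

```bash
python3 - <<'E'
from pl import *
st()
for n in("top","side"): cv2.imwrite(f"pics/{n}21.png",robot.read_camera(n))
crop("pics/top21.png","pics/t21.png",250,130,150,70,5)
crop("pics/side21.png","pics/s21.png",190,190,95,110,7)
E
```

```text
t31.10 p [0.4789 0.1129 0.2852] q [ 0.089 -0.114  1.857 -0.     1.399  0.135] w0.798 F [ 0.4 -0.1 -0.2]
tilt deg 0.03 yaw -2.65
```

View pics/t21.png

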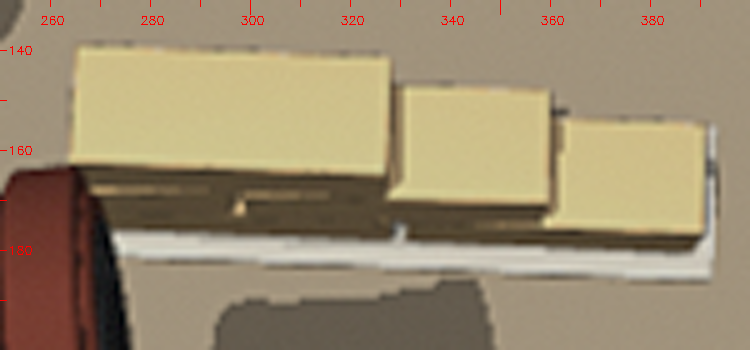

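View pics/s21.png

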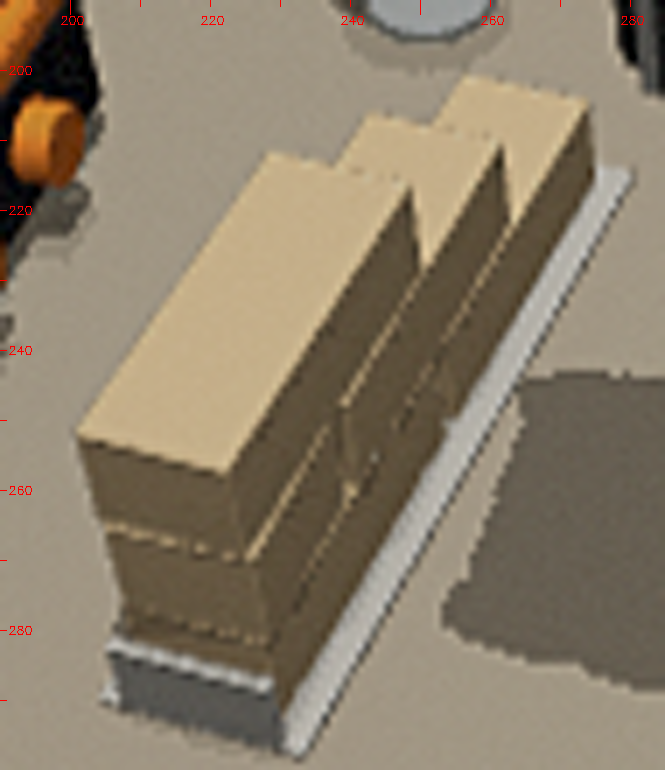

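View pics/side21.png

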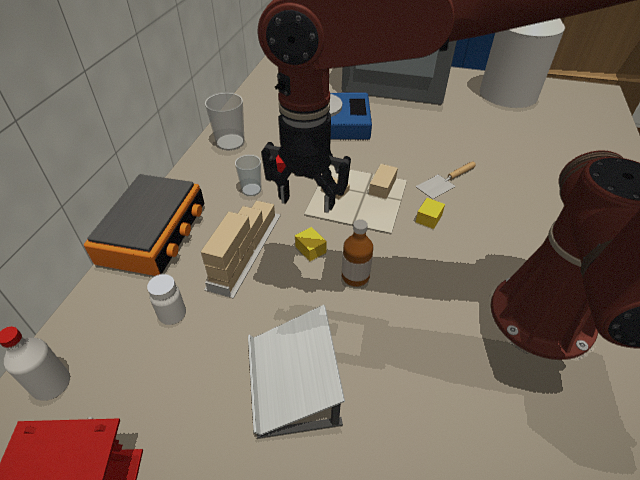

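```bash
python3 - <<'E'
from chk import *
rel(t,[((25,65,20),(265.2,139.7)),((25,-65,20),(328,141.7)),((-25,-65,20),(327.5,165.2)),((-25,65,20),(264,162.8))],.104,65)
rel(s,[((25,65,20),(201,252)),((-25,65,20),(222.5,257.5)),((-25,-65,20),(248.6,216.5)),((25,-65,20),(229,212))],.104,65)
rel(s,[((-25,-65,20),(261.8,211)),((25,-65,20),(243.6,207))],.064,65)
E
```

```text
top block in tray mm [ -0.9332  69.4749 104.    ] yaw rel deg 0.24943743102044277 rms 0.3535494469094031
side block in tray mm [ -0.7221  69.0792 104.    ] yaw rel deg -0.22882282608977678 rms 0.4114984415168876
side block in tray mm [ 0.2935  4.4327 64.    ] yaw rel deg -1.4081998740194956 rms 0.42464077017763235
```

```bash
python3 -c "
from plant import robot
print(robot.sign_off())"
```

```text
the job is handed in; nothing more can be done
None
```

I built both courses in the order asked: half block at the end-plate end, then one full block beside it, then the other full block bridging the two. I let go of each block only after the force reading showed it resting on the course below. I handed the job in at about 31 s, with the arm clear of everything.

The last camera checks, measured against the bottom course:

| Block | Position along the screen | Target | Across the screen | Yaw |
|---|---|---|---|---|
| Half block | +102.6 mm | +102 mm | about 0.4 mm off | about 1–2.5° off (cameras differ) |
| Second-course full block | about +2 mm | 0 mm | between −0.3 and +1.1 mm | about 0.6° off (top camera) |
| Third-course full block | about +69.3 mm | +68 mm | about 0.8 mm off | within 0.3° |

- **Half block:** the slight turn was visible before I went on, and I left it as it was.
- **Second-course joint:** it comes out at about 5 mm, against 6 mm in the bottom course, because that full block sits about 2 mm towards the half.
- **Disagreeing readings:** two rough side-camera readings of the second-course full block, each from only two corners, did not fit the top camera. One gave its yaw as +2.3°. The other, taken after the third block was on, gave −1.4° and a position of +4.4 mm. I trusted the top camera's four-corner fit, but my readings are only good to about 1–2 mm.
- **Other objects:** in the last side picture the bottle, jar, beaker and long cut piece stand where they did. The gripper hid the thin cut piece in that picture; I last saw it undisturbed as I lifted the first full block off the rack.

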